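Charge the melting furnace through the chute

ROBOT

A 6-joint arm with a two-finger parallel gripper is mounted at the origin on a cart in front of the work surface, level with it; the furniture and walls round the work are solid. World frame = base frame: x ahead of the robot, y to its left, z up, the work surface at z = 0. Lengths are in m, angles in degrees, forces in N, time in s.
With the tool pointing down it reaches from about 0.375 to 0.9 m from the base axis. Payload 3.1 kg.
Tool frame: the origin (TCP) lies on the centre line of the jaws, within the pads' length; the fingertips stand 14 mm ahead of it and the grasp point (between the pads) lies 5 mm behind it; x points along the fingers, y is the direction in which the jaws open and shut, and the axes are right-handed (so a half turn about x gives the same grasp; the last joint's range is limited). The gripper opens to 85 mm and grips with 20 to 120 N. Pads are 22 mm wide; open, the fingers measure 114 mm over their backs; the gripper's body (76 mm by 85 mm) begins 54 mm behind the grasp point. The pads swing forward as they close: fully open they stand 13 mm farther back than shut.
Start: joints at [-76.519, 30.224, 82.088, -0, 67.689, -10.227], TCP at [0.251, -0.572, 0.211] pointing down, gripper open.
Joint ranges: [-176.69, 176.69], [-43.24, 126.21], [12.49, 139.97], [-82, 262], [0, 151.66], [-163.58, 163.58]. Speed limits (degrees/s): [159.86, 159.86, 180, 180, 180, 180].

INTERFACE

Orientations are given as a 3x3 rotation matrix whose columns are the frame's x, y, z axes.
In Python, from workcell import arm gives the robot as it stands.
- The arm moves only by the tool move_arm, never from a script. Its argument "steps" is a list of rows, each a list of 3 entries, a list of its own where there are three numbers: the shift along the tool's x, y, z normalised to -1 to 1, where 1 is 0.025 m, then the turn, a rotation vector about the tool's x, y, z normalised to -1 to 1, where 1 is 0.08 rad, then the opening in per cent of the stroke, from 0 (shut) to 100 (fully open). A call has 1 to 8 rows; each row shifts and turns the commanded pose from where the row before left it, along the tool's axes as they then stand; what a row does not reach is not made up. A row lasts 1/12 s, in which the tool goes at most 41.7 mm and 7.16 degrees, less where a joint would pass 70% of its speed; a pose out of reach is approached as far as the arm can. A call with a number of a shift or a turn outside -1 to 1 is refused whole. A call with a gripper value outside its range is refused whole. The fingers move at their own pace and stop on an object; "grip_force" is the grip in N (left out, the last holds). Time passes only in rows, so rows that do not move let the fingers close. It gives the time, the measured TCP pose, the force and the opening at its end, in the units of the state.
- arm.sense(): the state, without advancing time (a new reading comes with each control period).
- arm.read_camera(name): name is "scene" or "top"; returns a dict with "frame" (420x560x3 uint8, blue, green, red), "camera_matrix" (3x3 intrinsics, pixels), "origin" and "orientation" of the camera in the world. Camera axes: x right, y down, z forward; pixel columns grow to the right and rows downward; lengths in m; the calibration is good to about 2 mm. A picture is of the moment at which its call begins. There is no depth.
- arm.finish_job(): hands the job in, once; it reports no verdict.
Trained networks look in the newest picture that a camera, given by its name, has taken for a name from the list of things; names that differ only in an ending like _2 or _b are one class to them, and where a whole thing is asked for, a point or a joint stands for the part that bears it (a point fixed in the world has none). Each returns a list of dicts, best first, with "conf" (0 to 1); they miss things now and then, are a little off and sometimes report something else, mostly with a low value. They report only what shows in the picture. A call takes as long as a camera call.
- arm.boxes_of(camera, query): "uv" ([column, row] in pixels, amid what is visible of it).
- arm.tip_of(camera, query): "uv" ([column, row] in pixels: a listed point, or the origin of a listed thing).
The state is a dict: "time_s": time; "joint_pos": joint angles; "qvel": joint speeds; "tau": joint torques, N m; "position": TCP position; "eef_rot": TCP orientation; "wrist_force": force on the tool from outside, world axes, zero at the start; "torque": the same for the moment, N m; "opening": finger opening in m.
Only numpy, scipy, OpenCV 4.12 (cv2) and the standard library are available. Lean on these libraries where they do the work, as an engineer would, in place of code of your own. Each camera call takes 0.05 s, during which the arm holds its last target. There are 200 camera calls.

TASK

Charge the small melting furnace for a pour: swing its lid aside, draw every metal bar straight up out of the light blue stand without tipping the stand over, and lay them all in the steel chute. Carry them over in one go, hold the chute's spout just above the crucible mouth and tip it so that the bars slide in rather than drop; then put the chute down flat on the bench and swing the lid fully shut. Leave the pocket scale where it lies.

Things in the scene. Friction and masses are not known exactly. Their poses are not given: they have to be found in the camera images.
- mouth (a point): Centre of the round crucible mouth at its dark rim, on top of the melting furnace (fixed; aluminium drum 120 mm across on a grey plinth 150 x 136 x 30 mm that reaches 87 mm to the front). Mouth 58 mm across, 164 mm above the bench; smooth graphite crucible, straight inside, 126 mm deep. x points from the control panel in front to the back, y to the furnace's left, z up.
- lid (a joint): Angle of the furnace lid, rad: 0 = shut over the mouth; grows as the lid swings level about lid_post towards the front, clockwise from above; stops at 2.0. Mouth fully clear from about 1.2. Light friction (about 1 N at the knob); stays where it is left. The lid is a white disc 80 mm across, its top 179 mm above the bench, just above the rim.
- lid_knob (a point): Centre of the black round knob on the lid: 24 mm across, 26 mm high, standing upright, its centre 203 mm above the bench, 75 mm from the post. Turns with the lid.
- lid_post (a point): Pivot axis of the lid, 166 mm above the bench, at the furnace's left. The post's top is 186 mm above the bench.
- chute_grip (a point): Centre of the chute's wooden handle (chute loose, 0.18 kg): handle along x, 82 mm long, 20 mm wide (y), 22 mm high, its centre 31 mm above the chute's underside. x points along the chute to the open spout, z up when it stands flat. The empty chute balances about 65 mm ahead of this point.
- chute_bed (a point): Middle of the trough's floor, 114 mm ahead of chute_grip along x, 3 mm above the underside. Inside 140 mm long (back wall 70 mm behind this point, 30 mm high; open 70 mm ahead), 34 mm wide, side walls 21 mm above the floor and 2.5 mm thick. Floor polished: bars start to slide with the spout 15 to 20 degrees down, freely at 35 (on one another from 8).
- chute_lip (a point): Middle of the front edge of the chute's floor (the spout's lip), 80 mm ahead of chute_bed along x; the lip is 39 mm wide.
- stand_top (a point): Centre of the top face of the light blue stand (loose, 0.09 kg, 52 mm wide along x, 172 mm long along y, 28 mm high). Five square sockets in a row along y, 32 mm apart, the middle one at this point, 15 mm wide (1.5 mm play each side of a bar), 25 mm deep. z up.
- bar_0_mid (a point): Centre of the copper bar, 12 x 12 x 60 mm, its length along z, 0.085 kg. It starts upright in a socket of the stand, its top 35 mm above the stand's top face. Not all bars are present in every run.
- bar_1_mid (a point): Centre of a brass bar, 12 x 12 x 60 mm, its length along z, 0.085 kg. It starts upright in a socket of the stand, its top 35 mm above the stand's top face. Not all bars are present in every run.
- bar_2_mid (a point): Centre of a brass bar, 12 x 12 x 60 mm, its length along z, 0.085 kg. It starts upright in a socket of the stand, its top 35 mm above the stand's top face. Not all bars are present in every run.
- bar_3_mid (a point): Centre of a brass bar, 12 x 12 x 60 mm, its length along z, 0.085 kg. It starts upright in a socket of the stand, its top 35 mm above the stand's top face. Not all bars are present in every run.
- bar_4_mid (a point): Centre of a brass bar, 12 x 12 x 60 mm, its length along z, 0.085 kg. It starts upright in a socket of the stand, its top 35 mm above the stand's top face. Not all bars are present in every run.
- hood_corner (a point): Left front lower corner of the bench lamp's long white hood (fixed), which hangs level over the back of the bench and is in the way of a raised wrist: from this point it reaches 190 mm back, 1.06 m to the right and 95 mm up.
- pocket_scale: Black pocket scale, 116 x 68 x 20 mm; origin at the centre of its underside. Leave alone.

How it is judged (in metres and radians):
On the way, in this order (a step that is already met when the one before it is completed fails the run):
1. every bar lies in the chute while the chute is lifted off the bench (x of bar_0_mid in the frame of chute_bed between -0.07 and 0.06 m and y of bar_0_mid in the frame of chute_bed between -0.02 and 0.02 m and z of bar_0_mid in the frame of chute_bed between 0 and 0.045 m and x of bar_1_mid in the frame of chute_bed between -0.07 and 0.06 m and y of bar_1_mid in the frame of chute_bed between -0.02 and 0.02 m and z of bar_1_mid in the frame of chute_bed between 0 and 0.045 m and x of bar_2_mid in the frame of chute_bed between -0.07 and 0.06 m and y of bar_2_mid in the frame of chute_bed between -0.02 and 0.02 m and z of bar_2_mid in the frame of chute_bed between 0 and 0.045 m and x of bar_3_mid in the frame of chute_bed between -0.07 and 0.06 m and y of bar_3_mid in the frame of chute_bed between -0.02 and 0.02 m and z of bar_3_mid in the frame of chute_bed between 0 and 0.045 m and x of bar_4_mid in the frame of chute_bed between -0.07 and 0.06 m and y of bar_4_mid in the frame of chute_bed between -0.02 and 0.02 m and z of bar_4_mid in the frame of chute_bed between 0 and 0.045 m and height (world z) of chute_bed above 0.045 m), for 0.2 s.
2. the spout is held just above the crucible mouth and tipped (horizontal distance between chute_lip and mouth below 0.04 m and z of chute_lip in the frame of mouth below 0.04 m and angle between chute_bed's own z axis and vertical above 0.3 rad), for 0.2 s.
At the end, for the whole second after the job is handed in: Every bar is wholly inside the crucible (centre at least 30 mm below the rim and within 30 mm of the mouth's axis), the lid is shut to within 0.12 rad, the chute lies flat on the bench (tilt under 0.1 rad, floor within 9 mm of its resting height) at rest and the stand stands upright on the bench (horizontal distance between each of bar_0_mid, bar_1_mid, bar_2_mid, bar_3_mid, bar_4_mid and mouth below 0.03 m and z of each of bar_0_mid, bar_1_mid, bar_2_mid, bar_3_mid, bar_4_mid in the frame of mouth below -0.03 m and value of joint lid below 0.12 rad and height (world z) of chute_bed between -0.005 and 0.012 m and angle between each of chute_bed, stand_top's own z axis and vertical below 0.1 rad and linear speed of chute below 0.02 m/s and height (world z) of stand_top between 0.02 and 0.04 m); the robot touches nothing.
It fails at once if the stand is tipped over or carried off (angle between stand_top's own z axis and vertical above 0.4 rad or height (world z) of stand_top above 0.075 m).
It fails at once if the pocket scale is shifted more than 3 cm (distance of pocket_scale from where it was at the start of the episode above 0.03 m).
Of bar_0, bar_1, bar_2, bar_3, bar_4 only 2 to 4 are there at a start; the rules pass over those that are not, and their reading is None.
At some moment in a run one of chute, stand may be knocked a few centimetres aside while the robot is not near it.
It also fails if it takes over 210 s, if anything falls off the work surface, if the arm or the gripper's body presses on something with over 40 N, if the wrist force passes 120 N, or if a joint passes its speed limit or range.

## Working session

There is one attempt and no reset: what is moved stays moved. The work goes in short steps, Python scripts to look and compute and a tool call to move; the robot and the scene stay as the last step left them, time stands still between calls to the robot, and variables do not carry over. Pictures are saved under pics/ and viewed, about 12 in all and at most 16, crops included, and the job is handed in when it is done.

Besides the shell and the picture viewer there is one more tool, called after "Call:" as name([rows], argument=value, ...), one row to a line, values as JSON. move_arm: Moves the arm, as the interface text tells. Scaled input: -1 to 1 covers 0.025 m each way for a shift and 0.08 rad each way for a turn. Its arguments: {"type":"object","properties":{"steps":{"type":"array","items":{"type":"array"}},"grip_force":{"type":"number"}},"required":["steps"]}

```bash
ls; mkdir -p pics; cat > h.py <<'E'
import numpy as np, cv2
from workcell import arm
def cam(n): return arm.read_camera(n)
def ray(c,uv):
    K=np.array(c["camera_matrix"]);R=np.array(c["orientation"]);o=np.array(c["origin"])
    d=R@np.linalg.inv(K)@np.array([uv[0],uv[1],1.0]);return o,d
def at(c,uv,z):
    o,d=ray(c,uv);return o+d*(z-o[2])/d[2]
def proj(c,p):
    K=np.array(c["camera_matrix"]);R=np.array(c["orientation"]);o=np.array(c["origin"])
    q=K@(R.T@(np.array(p)-o));return q[:2]/q[2]
E
python3 - <<'E'
from h import *
np.set_printoptions(precision=4,suppress=True)
s=arm.sense();print(s)
Z=dict(mouth=.164,lid_knob=.203,lid_post=.166,chute_grip=.031,chute_bed=.003,chute_lip=.003,stand_top=.028,bar_0_mid=.033,bar_1_mid=.033,hood_corner=None,pocket_scale=0)
for n in("top","scene"):
    c=cam(n);cv2.imwrite(f"pics/{n}0.png",c["frame"]);print(n,c["origin"],np.array(c["orientation"]).tolist(),c["camera_matrix"])
    for k,z in Z.items():
        for r in arm.tip_of(n,k)[:5]:
            print(k,np.round(r["uv"],1),round(r["conf"],2),at(c,r["uv"],z) if z is not None else "")
E
```

```text
pics
{'time_s': 0.0, 'joint_pos': array([-76.5204,  30.2795,  82.1575,   0.0002,  67.688 , -10.2264]), 'qvel': array([-0.0459, -0.0698, -0.0053, -0.0193, -0.0585,  0.0014]), 'tau': array([ -0.0021, -44.2357, -17.8024,  -0.0002,   0.0084,  -0.    ]), 'position': array([ 0.2511, -0.5715,  0.2104]), 'eef_rot': array([[-0.0005,  0.402 , -0.9156],
       [ 0.0021, -0.9156, -0.402 ],
       [-1.    , -0.0021, -0.0004]]), 'wrist_force': array([ 0.236 ,  0.8272, -0.2484]), 'torque': array([-0.0224, -0.0267, -0.0208]), 'opening': 0.08552624544173174}
top [0.3348 0.0105 1.9104] [[-0.01754502983996201, -0.9864636699320164, 0.1630386452107979], [-0.9997322417537239, 0.019768745149873222, 0.012026700015927604], [-0.015086972061636261, -0.1627839814584253, -0.9865463793732936]] [[519.4593   0.     275.2872]
 [  0.     519.4593 214.3603]
 [  0.       0.       1.    ]]
mouth [194.4 229.7] 0.7 [0.5761 0.3076 0.164 ]
lid_knob [195.1 230.3] 0.96 [0.5686 0.2987 0.203 ]
lid_post [171.6 225.5] 0.72 [0.5918 0.3852 0.166 ]
chute_bed [360.6 249. ] 0.83 [ 0.5148 -0.2773  0.003 ]
chute_lip [335.5 256.6] 0.63 [
[... 381 characters left out ...]
488052903, -0.6264791818464008]] [[472.1029   0.     280.6794]
 [  0.     472.1029 213.1822]
 [  0.       0.       1.    ]]
mouth [191.1 291.7] 0.96 [0.5747 0.3061 0.164 ]
lid_knob [185.6 285.3] 0.85 [0.5675 0.3208 0.203 ]
lid_post [160.2 304.6] 0.97 [0.5838 0.3847 0.166 ]
chute_bed [367.2 253.6] 0.96 [ 0.498  -0.2737  0.003 ]
chute_lip [348.  267.9] 0.77 [ 0.4918 -0.1801  0.003 ]
chute_lip [182.5 281.3] 0.64 [0.76   0.2425 0.003 ]
stand_top [280.5 300.6] 0.95 [0.5051 0.0781 0.028 ]
bar_1_mid [263.3 310.7] 0.59 [0.5037 0.1396 0.033 ]
bar_1_mid [345.1 264.8] 0.4 [ 0.4876 -0.1588  0.033 ]
bar_1_mid [185.3 294.5] 0.29 [0.6853 0.2735 0.033 ]
pocket_scale [184.4 279.8] 0.54 [0.7644 0.2339 0.    ]
```

```bash
python3 - <<'E'
import cv2
a=cv2.imread("pics/top0.png");b=cv2.imread("pics/scene0.png")
cv2.imwrite("pics/a.png",cv2.resize(a[150:330,120:480],None,fx=2.2,fy=2.2,interpolation=cv2.INTER_CUBIC))
cv2.imwrite("pics/b.png",cv2.resize(b[150:400,110:470],None,fx=2.2,fy=2.2,interpolation=cv2.INTER_CUBIC))
E
```

```text
(no output)
```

View pics/a.png

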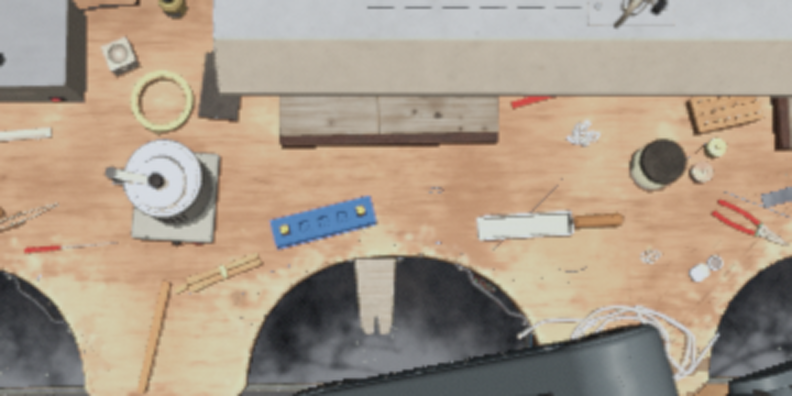

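View pics/b.png

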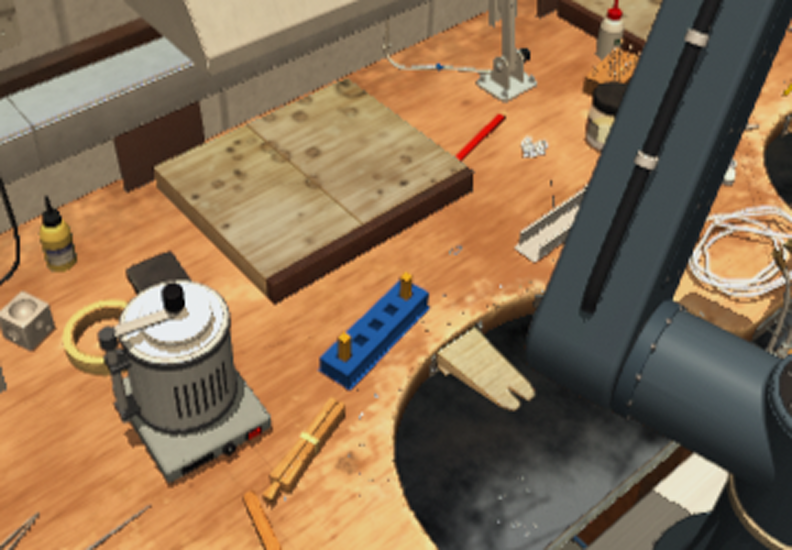

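Two brass bars stand in the outer sockets (top px ≈ (249,254) and (284,245)). The chute's spout points left, towards +y, and the lid knob is at about (191,232). Next I'll refine these by colour and triangulation.

```bash
cat >> h.py <<'E'
def tri(cs,uvs):
    A=np.zeros((3,3));b=np.zeros(3)
    for c,u in zip(cs,uvs):
        o,d=ray(c,u);d=d/np.linalg.norm(d);P=np.eye(3)-np.outer(d,d);A+=P;b+=P@o
    p=np.linalg.solve(A,b);return p,[np.round(proj(c,p)-u,1) for c,u in zip(cs,uvs)]
def blobs(img,lo,hi,roi,amin=6):
    x0,y0,x1,y1=roi;m=cv2.inRange(cv2.cvtColor(img[y0:y1,x0:x1],cv2.COLOR_BGR2HSV),np.array(lo),np.array(hi))
    n,_,st,ce=cv2.connectedComponentsWithStats(m)
    return [(np.round(ce[i]+[x0,y0],1),st[i,:5]+np.array([x0,y0,0,0,0])) for i in range(1,n) if st[i,4]>=amin]
E
python3 - <<'E'
from h import *
np.set_printoptions(precision=4,suppress=True)
T=cam("top");S=cam("scene")
for n,c,kr,br in(("top",T,(180,215,210,250),(235,235,300,270)),("scene",S,(170,272,205,300),(240,260,310,340))):
    print(n,"knob",blobs(c["frame"],(0,0,0),(180,255,70),kr))
    print(" stand",blobs(c["frame"],(100,120,60),(125,255,255),br,30))
    print(" bars",blobs(c["frame"],(10,120,100),(30,255,255),br,3))
p,e=tri((T,S),((218.6,192),(205,181)));print("hood",p,e)
for n,c in(("top",T),("scene",S)):
    for q in("hood_corner","chute_grip","chute_lip","lid_knob"):
        for f in(arm.tip_of,arm.boxes_of):
            print(n,q,f.__name__,[(np.round(r["uv"],1),round(r["conf"],2)) for r in f(n,q)[:3]])
# chute mask in top
print("chute handle",blobs(T["frame"],(5,100,60),(25,255,255),(375,235,410,262),20)[:4])
print("trough",blobs(T["frame"],(0,0,170),(180,60,255),(325,235,390,270),50))
E
```

```text
top knob []
 stand [(array([266.6, 250.7]), array([244, 240,  46,  22, 479]))]
 bars []
scene knob [(array([183.2, 274.9]), array([173, 272,  23,   9, 112])), (array([188.4, 285.2]), array([184, 279,  10,  14, 108]))]
 stand [(array([281.2, 301.1]), array([256, 278,  49,  49, 880]))]
 bars [(array([258. , 260.8]), array([256, 260,   5,   3,   5])), (array([272.7, 300. ]), array([ 240,  260,   70,   80, 3482]))]
hood [0.6536 0.1945 0.4013] [array([0.5, 0.4]), array([-0.8, -0.1])]
top hood_corner call []
top hood_corner call [(array([364.6, 248.9]), 0.45), (array([195.6, 237.6]), 0.28)]
top chute_grip call [(array([391. , 251.5]), 0.65)]
top chute_grip call [(array([362.1, 252. ]), 0.88)]
top chute_lip call [(array([340.9, 250.7]), 0.95)]
top chute_lip call [(array([365. , 250.6]), 0.67), (array([192. , 231.5]), 0.41)]
top lid_knob call [(array([193. , 231.3]), 0.94)]
top lid_knob call [(array([192.6, 232.5]), 0.92), (array([363.3, 250.8]), 0.26)]
scene hood_corner call []
scene hood_corner call []
scene chute_grip call [(array([278.7, 300.1]), 0.29)]
scene chute_grip call [(array([356.8, 255.4]), 0.96)]
scene chute_lip call [(array([349.2, 266.3]), 0.62)]
scene chute_lip call [(array([357.8, 254.1]), 0.74)]
scene lid_knob call [(array([186.9, 282. ]), 0.69)]
scene lid_knob call [(array([187.9, 295.2]), 0.67), (array([193.7, 321.5]), 0.47)]
chute handle [(array([391.9, 249.7]), array([381, 247,  23,   7, 125]))]
trough [(array([357.3, 252.1]), array([336, 245,  45,  15, 463]))]
```

```bash
python3 - <<'E'
from h import *
np.set_printoptions(precision=4,suppress=True)
T=cam("top");S=cam("scene")
print("knob tri",tri((T,S),((192.6,232.2),(188.4,285.2))), at(T,(192.6,232.2),.21),at(S,(188.4,285.2),.203))
def mask(c,lo,hi,roi):
    x0,y0,x1,y1=roi;m=cv2.inRange(cv2.cvtColor(c["frame"][y0:y1,x0:x1],cv2.COLOR_BGR2HSV),np.array(lo),np.array(hi))
    ys,xs=np.nonzero(m);return np.c_[xs+x0,ys+y0].astype(np.float32)
p=mask(T,(100,120,60),(125,255,255),(235,235,300,270))
g=np.array([at(T,u,.028)[:2] for u in p],np.float32);r=cv2.minAreaRect(g);print("stand",r,cv2.boxPoints(r).tolist())
# chute: trough+handle points
p=np.r_[mask(T,(0,0,170),(180,60,255),(325,235,382,270))]
g=np.array([at(T,u,.015)[:2] for u in p],np.float32);r=cv2.minAreaRect(g);print("trough",r)
print("handle",at(T,(391.9,249.7),.042))
print("box bars top cam",at(T,(249.1,254.1),.058),at(T,(284.1,245.5),.058))
print("bars scene",at(S,(110+344/2.2,150+340/2.2),.063),at(S,(110+406/2.2,150+280/2.2),.063))
def cube(c,a,b): return cv2.resize(c["frame"][a[1]:b[1],a[0]:b[0]],(400,300),interpolation=cv2.INTER_NEAREST)
cv2.imwrite("pics/c.png",np.vstack([np.hstack([cube(T,(236,230),(300,278)),cube(S,(245,270),(309,318))]),np.hstack([cube(T,(324,225),(408,288)),cube(T,(164,210),(220,252))])]))
E
```

```text
knob tri (array([0.5655, 0.3108, 0.1975]), [array([-0.9, -0.7]), array([1.5, 0.2])]) [0.5615 0.3057 0.21  ] [0.5636 0.3155 0.203 ]
stand ((0.5130716562271118, 0.06784766167402267), (0.04328706115484238, 0.16400229930877686), 13.34864330291748) [[0.4730807840824127, 0.14263643324375153], [0.5109449625015259, -0.01693504862487316], [0.5530625581741333, -0.006941109895706177], [0.5151983499526978, 0.15263037383556366]]
trough ((0.4820016324520111, -0.24962979555130005), (0.08566237986087799, 0.19302697479724884), 2.0990872383117676)
handle [ 0.5065 -0.3835  0.042 ]
box bars top cam [0.499  0.1291 0.058 ] [0.5274 0.0035 0.058 ]
bars scene [0.4953 0.1356 0.063 ] [0.5232 0.0124 0.063 ]
```

View pics/c.png

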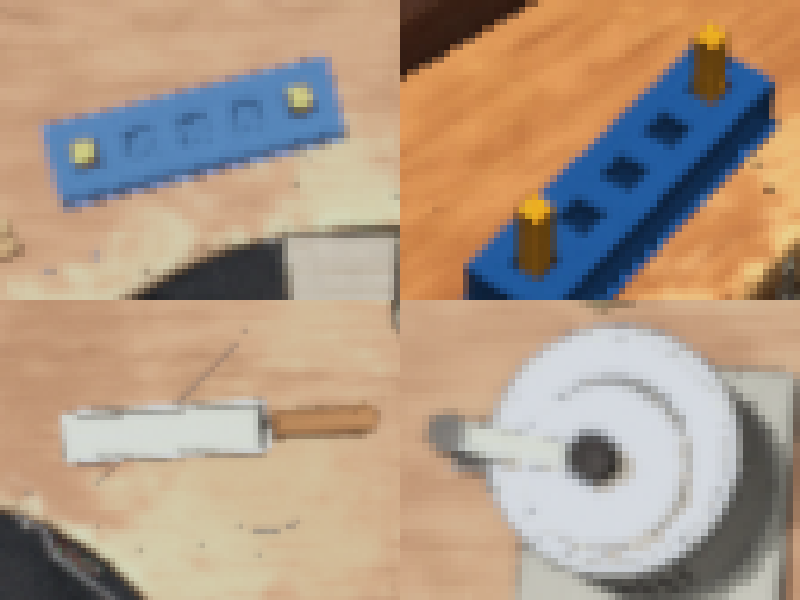

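```bash
python3 - <<'E'
from h import *
np.set_printoptions(precision=4,suppress=True)
T=cam("top");S=cam("scene")
print("barA",tri((T,S),((249.4,254.3),(266.6,303.1))),"barB",tri((T,S),((284,245.7),(294.8,276.1))))
for u,v in(((249.4,254.3),(266.6,303.1)),((284,245.7),(294.8,276.1))): print(at(T,u,.063),at(S,v,.063))
print("lip",at(T,(337.7,254),.005),"hend",at(T,(403.4,250),.031),"back",at(T,(379.9,251.7),.03))
print("knobtop",at(T,(191.4,232.4),.216), "knob net",at(T,(193,231.3),.203))
print("post top",at(T,(164+45/7.14,210+132/7.14),.186))
print("disc",at(T,(164+218/7.14,210+152/7.14),.179))
E
```

```text
barA (array([0.4994, 0.1292, 0.06  ]), [array([-0.4, -0.4]), array([0.7, 0.1])]) barB (array([0.5279, 0.005 , 0.0587]), [array([-0.3, -0.3]), array([0.6, 0.1])])
[0.4978 0.1277 0.063 ] [0.4988 0.132  0.063 ]
[0.5262 0.0039 0.063 ] [0.5261 0.0089 0.063 ]
lip [ 0.4979 -0.1924  0.005 ] hend [ 0.5056 -0.4271  0.031 ] back [ 0.5012 -0.3424  0.03  ]
knobtop [0.5601 0.3086 0.216 ] knob net [0.5654 0.3056 0.203 ]
post top [0.5788 0.3851 0.186 ]
disc [0.5686 0.3046 0.179 ]
```

Call:
move_arm([
  [[-0.3, -0.97, -0.915], [0, 0, 0], 100],
  [[-0.3, -0.97, -0.915], [0, 0, 0], 100],
  [[-0.3, -0.97, -0.915], [0, 0, 0], 100],
  [[-0.3, -0.97, -0.915], [0, 0, 0], 100],
  [[-0.3, -0.97, -0.915], [0, 0, 0], 100],
  [[-0.3, -0.97, -0.915], [0, 0, 0], 100],
  [[-0.3, -0.97, -0.915], [0, 0, 0], 100],
  [[-0.3, -0.97, -0.915], [0, 0, 0], 100],
])

```text
time_s: 2.97
position: [0.3412, -0.3195, 0.2719]
eef_rot: [[0.0, 0.402, -0.916], [-0.0, -0.916, -0.402], [-1.0, 0.0, -0.0]]
wrist_force: [0.4, -0.4, -0.4]
opening: 0.0855
```

Call:
move_arm([
  [[0, -0.97, -0.915], [0, 0, 0], 100],
  [[0, -0.97, -0.915], [0, 0, 0], 100],
  [[0, -0.97, -0.915], [0, 0, 0], 100],
  [[0, -0.97, -0.915], [0, 0, 0], 100],
  [[0, -0.97, -0.915], [0, 0, 0], 100],
  [[0, -0.97, -0.915], [0, 0, 0], 100],
  [[0, -0.97, -0.915], [0, 0, 0], 100],
  [[0, -0.97, -0.915], [0, 0, 0], 100],
])

```text
time_s: 3.63
position: [0.4308, -0.0682, 0.2718]
eef_rot: [[0.001, 0.402, -0.916], [-0.0, -0.916, -0.402], [-1.0, 0.001, -0.001]]
wrist_force: [-0.0, -0.4, 0.6]
opening: 0.0852
```

Call:
move_arm([
  [[0, -0.97, -0.915], [0, 0, 0], 100],
  [[0, -0.97, -0.915], [0, 0, 0], 100],
  [[0, -0.97, -0.915], [0, 0, 0], 100],
  [[0, -0.97, -0.915], [0, 0, 0], 100],
  [[0, -0.97, -0.915], [0, 0, 0], 100],
  [[0, -0.97, -0.915], [0, 0, 0], 100],
  [[0, -0.97, -0.915], [0, 0, 0], 100],
  [[0, -0.97, -0.915], [0, 0, 0], 100],
])

```text
time_s: 4.3
position: [0.5202, 0.1832, 0.2716]
eef_rot: [[0.0, 0.402, -0.915], [-0.0, -0.915, -0.402], [-1.0, 0.0, -0.0]]
wrist_force: [0.1, -0.8, -0.7]
opening: 0.0853
```

Call:
move_arm([
  [[0, -0.97, -0.893], [0, 0, 0], 100],
  [[0, -0.97, -0.893], [0, 0, 0], 100],
  [[0, -0.97, -0.893], [0, 0, 0], 100],
  [[0, -0.97, -0.893], [0, 0, 0], 100],
  [[0.7, 0, 0], [0, 0, 0], 100],
  [[0.7, 0, 0], [0, 0, 0], 100],
  [[0.7, 0, 0], [0, 0, 0], 100],
  [[0.64, 0, 0], [0, 0, 0], 100],
])

```text
time_s: 4.97
position: [0.5624, 0.3065, 0.2018]
eef_rot: [[-0.001, 0.403, -0.915], [-0.0, -0.915, -0.403], [-1.0, -0.0, 0.001]]
wrist_force: [0.2, 0.7, -0.2]
opening: 0.0853
```

Call:
move_arm([
  [[0, 0, 0], [0, 0, 0], 10],
  [[0, 0, 0], [0, 0, 0], 10],
  [[0, 0, 0], [0, 0, 0], 10],
  [[0, 0, 0], [0, 0, 0], 10],
  [[0, 0, 0], [0, 0, 0], 10],
  [[0, 0, 0], [0, 0, 0], 10],
  [[0, 0, 0], [0, 0, 0], 10],
  [[0, 0, 0], [0, 0, 0], 10],
], grip_force=20)

```text
time_s: 5.63
position: [0.5629, 0.3062, 0.2034]
eef_rot: [[0.001, 0.402, -0.916], [0.0, -0.916, -0.402], [-1.0, 0.0, -0.001]]
wrist_force: [0.3, 0.2, -0.1]
opening: 0.0086
```

```bash
python3 - <<'E'
from h import *
T=cam("top");S=cam("scene")
cv2.imwrite("pics/d.png",np.hstack([cv2.resize(T["frame"][195:270,155:230],(400,400),interpolation=2),cv2.resize(S["frame"][235:335,130:230],(400,400),interpolation=2)]))
s=arm.sense();print(s["opening"],s["joint_pos"].round(1),s["position"])
E
```

```text
0.00854128465885415 [18.6 32.  80.2 -0.  67.8 84.9] [0.56278039 0.3061155  0.20308847]
```

View pics/d.png

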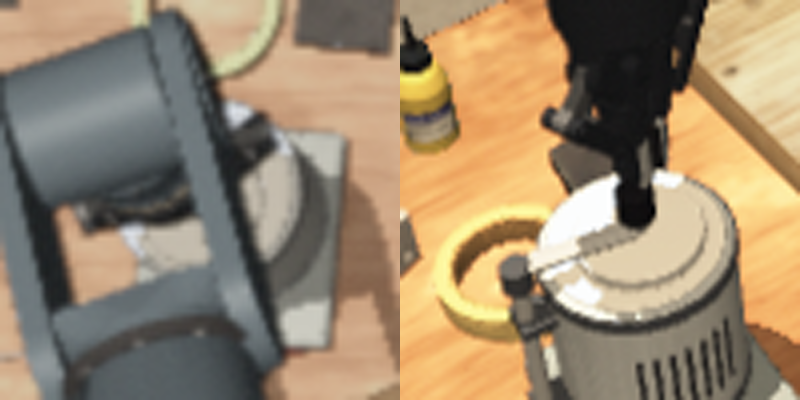

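The picture shows a knob-wide black shape at about (189,284) in the scene view, with the fingers merging into it. I can't tell which is in front, so I'll stretch the contrast.

```bash
python3 - <<'E'
from h import *
S=cam("scene");T=cam("top")
f=lambda im:np.clip(255*(im.astype(float)/255)**.45,0,255).astype(np.uint8)
cv2.imwrite("pics/e.png",f(np.hstack([cv2.resize(S["frame"][250:305,160:215],(400,400),interpolation=2),cv2.resize(T["frame"][210:250,165:205],(400,400),interpolation=2)])))
print([(n,np.round(r["uv"],1),round(r["conf"],2)) for n in("scene","top") for r in arm.tip_of(n,"lid_knob")+arm.boxes_of(n,"lid_knob")])
for p in([.5628,.3061,.189],[.5628,.3061,.203]):print(proj(S,p),proj(T,p))
E
```

```text
[('scene', array([186.6, 284.7]), 0.64), ('scene', array([183.5, 294.9]), 0.75), ('scene', array([191.9, 320.1]), 0.72), ('top', array([192.8, 230.9]), 0.54), ('top', array([215.7, 194.3]), 0.22)]
[192.63036583 287.55564916] [193.56787265 232.62884828]
[192.03051338 283.53901994] [192.85003612 232.08889524]
```

View pics/e.png

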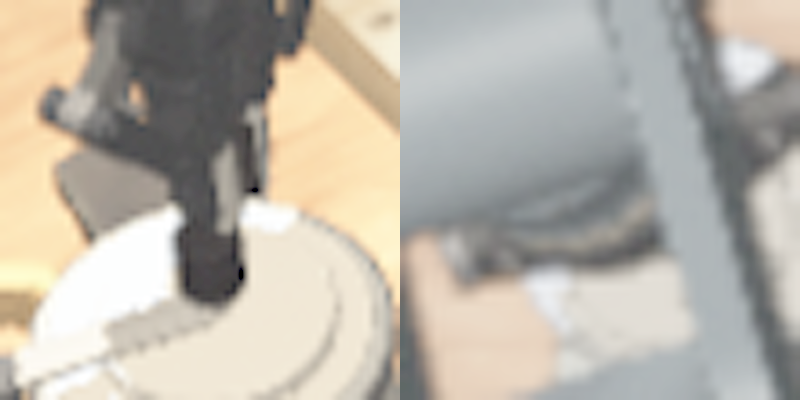

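The right finger's tip shows at row 276, about 9 px above where it should project. The knob still stands where it was, so the fingers closed behind it or over it. I'll make a small push along the arc to find out.

Call:
move_arm([
  [[0, -0.22, 0.33], [0, 0, 0], 10],
  [[0, -0.22, 0.33], [0, 0, 0], 10],
  [[0, -0.22, 0.33], [0, 0, 0], 10],
  [[0, -0.22, 0.33], [0, 0, 0], 10],
  [[0, 0, 0], [0, 0, 0], 10],
])

```text
time_s: 6.45
position: [0.5204, 0.3135, 0.2029]
eef_rot: [[-0.003, 0.404, -0.915], [-0.0, -0.915, -0.404], [-1.0, -0.001, 0.003]]
wrist_force: [-1.1, -0.2, 0.3]
opening: 0.0081
```

```bash
python3 - <<'E'
from h import *
S=cam("scene");T=cam("top")
f=lambda im:np.clip(255*(im.astype(float)/255)**.45,0,255).astype(np.uint8)
cv2.imwrite("pics/f.png",f(np.hstack([cv2.resize(S["frame"][240:320,140:220],(480,480),interpolation=2),cv2.resize(T["frame"][200:250,165:215],(300,300),interpolation=2).repeat(1,0) if 0 else np.vstack([cv2.resize(T["frame"][200:250,165:215],(300,300),interpolation=2),np.zeros((180,300,3),np.uint8)])])))
print(arm.sense()["position"],arm.sense()["wrist_force"])
for p in([0,0,-.014],[0,0,0]):print(proj(S,arm.sense()["position"]+p))
E
```

```text
[0.52309844 0.31335903 0.20326533] [-0.16490521  0.40585475 -0.39821982]
[198.88733893 298.87932131]
[198.32265805 294.85275843]
```

View pics/f.png

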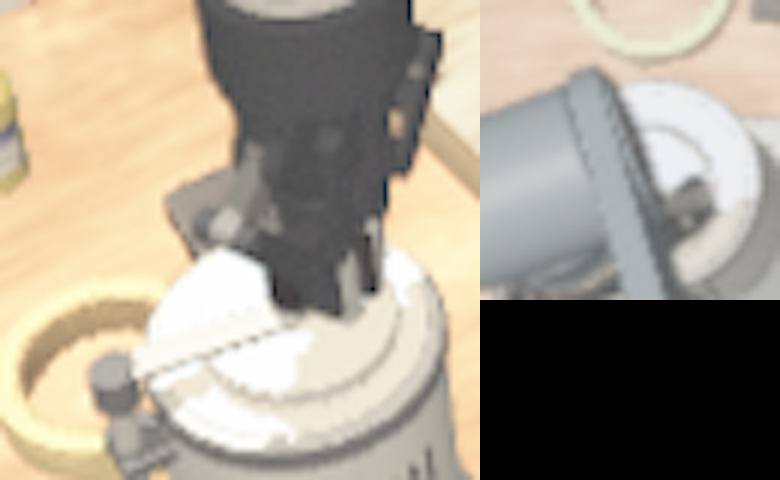

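Fingers passed over the knob without touching it: the visible tips sit about 26 mm higher than the TCP reading implies. I'll go back over the knob and step down by feel.

Call:
move_arm([
  [[-0.8, 0, 0], [0, 0, 0], 100],
  [[-0.8, 0, 0], [0, 0, 0], 100],
  [[0, 0.38, -0.75], [0, 0, 0], 100],
  [[0, 0.38, -0.75], [0, 0, 0], 100],
  [[0.6, 0, 0], [0, 0, 0], 100],
  [[0.6, 0, 0], [0, 0, 0], 100],
  [[0.6, 0, 0], [0, 0, 0], 100],
  [[0.1, 0, 0], [0, 0, 0], 100],
])

```text
time_s: 7.22
position: [0.5646, 0.3098, 0.1926]
eef_rot: [[-0.005, 0.402, -0.916], [-0.002, -0.916, -0.402], [-1.0, -0.0, 0.005]]
wrist_force: [-0.6, -0.4, -0.4]
opening: 0.0855
```

Call:
move_arm([
  [[0, 0, 0], [0, 0, 0], 5],
  [[0, 0, 0], [0, 0, 0], 5],
  [[0, 0, 0], [0, 0, 0], 5],
  [[0, 0, 0], [0, 0, 0], 5],
  [[0, 0, 0], [0, 0, 0], 5],
  [[0, 0, 0], [0, 0, 0], 5],
  [[0, 0, 0], [0, 0, 0], 5],
  [[0, 0, 0], [0, 0, 0], 5],
])

```text
time_s: 7.88
position: [0.5662, 0.311, 0.1964]
eef_rot: [[0.002, 0.402, -0.916], [0.001, -0.916, -0.402], [-1.0, 0.0, -0.002]]
wrist_force: [-0.1, 0.3, 2.9]
opening: 0.0042
```

Call:
move_arm([
  [[-0.3, 0, 0], [0, 0, 0], 100],
  [[0, 0, 0], [0, 0, 0], 100],
  [[0, 0, 0], [0, 0, 0], 100],
  [[0, 0, 0], [0, 0, 0], 100],
  [[0, 0, 0], [0, 0, 0], 100],
  [[0.3, 0, 0], [0, 0, 0], 100],
  [[0.2, 0, 0], [0, 0, 0], 100],
  [[0, 0, 0], [0, 0, 0], 100],
])

```text
time_s: 8.55
position: [0.5644, 0.3102, 0.1884]
eef_rot: [[-0.004, 0.402, -0.916], [-0.001, -0.916, -0.402], [-1.0, -0.0, 0.004]]
wrist_force: [0.4, 1.0, -0.9]
opening: 0.0854
```

```bash
python3 - <<'E'
from h import *
S=cam("scene");T=cam("top")
f=lambda im:np.clip(255*(im.astype(float)/255)**.45,0,255).astype(np.uint8)
s=arm.sense();R=np.array(s["eef_rot"]);p=s["position"];print(p,s["wrist_force"],s["opening"])
im=cv2.resize(f(S["frame"])[225:315,140:240],None,fx=7,fy=7,interpolation=2)
for q,col in(((.014,0,0),(0,0,255)),((.001,.0425,0),(0,255,0)),((.001,-.0425,0),(255,0,0)),((-.1,0,0),(0,255,255))):
    u=(proj(S,p+R@np.array(q))-[140,225])*7;cv2.circle(im,tuple(int(v) for v in u),5,col,1)
cv2.imwrite("pics/g.png",im)
E
```

```text
[0.56517758 0.31052943 0.1895076 ] [-0.18031397  0.97169409  0.00474998] 0.08556760874510763
```

View pics/g.png

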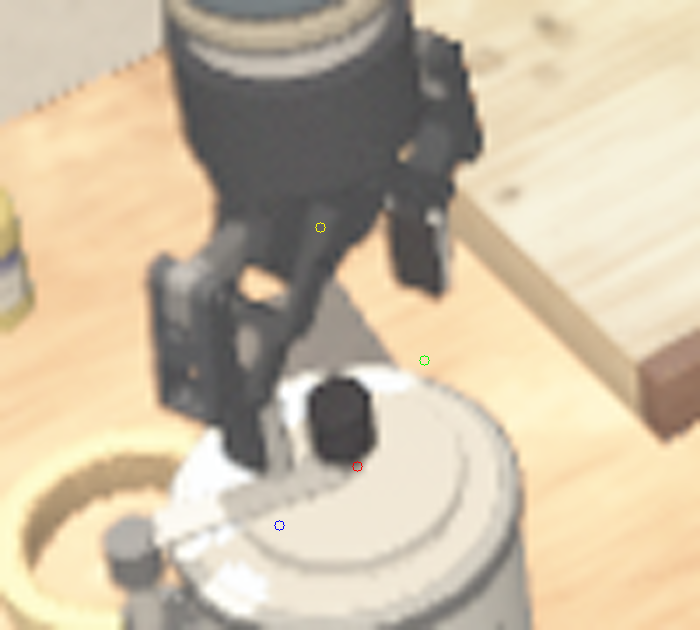

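```bash
python3 - <<'E'
from h import *
T=cam("top")
f=lambda im:np.clip(255*(im.astype(float)/255)**.45,0,255).astype(np.uint8)
s=arm.sense();R=np.array(s["eef_rot"]);p=s["position"]
im=cv2.resize(f(T["frame"])[190:270,150:240],None,fx=7.5,fy=7.5,interpolation=2)
for q,col in(((.014,0,0),(0,0,255)),((.001,.057,0),(0,255,0)),((.001,-.057,0),(255,0,0)),((-.2,0,0),(0,255,255)),((-.1,0,0),(255,0,255))):
    u=(proj(T,p+R@np.array(q))-[150,190])*7.5;cv2.circle(im,tuple(int(v) for v in u),5,col,1)
cv2.imwrite("pics/h.png",im)
E
```

```text
(no output)
```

View pics/h.png

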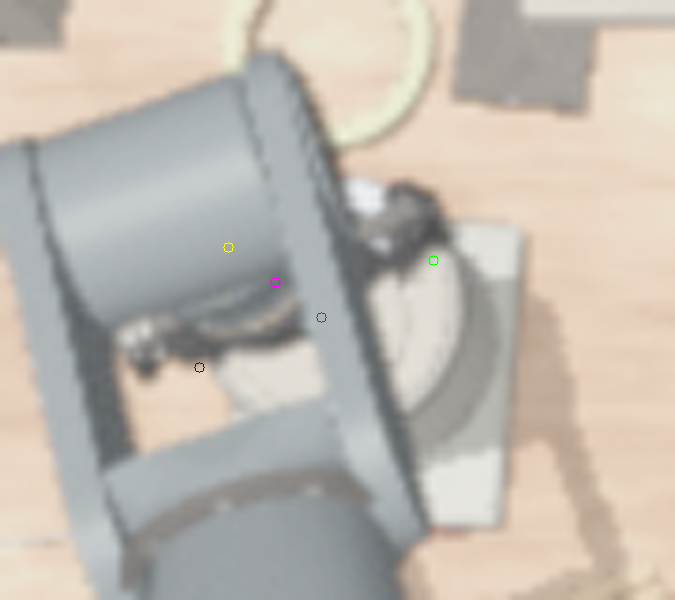

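Both overlays show the gripper on axis but 26–33 mm further back along the tool axis than the stated TCP, and the slight touch on the knob top agrees. I'll go lower step by step, watching the force.

Call:
move_arm([
  [[0.2, 0, 0], [0, 0, 0], 100],
  [[0.2, 0, 0], [0, 0, 0], 100],
  [[0.2, 0, 0], [0, 0, 0], 100],
  [[0, 0, 0], [0, 0, 0], 100],
  [[0, 0, 0], [0, 0, 0], 100],
])

```text
time_s: 9.12
position: [0.5652, 0.3105, 0.1747]
eef_rot: [[-0.001, 0.402, -0.916], [-0.0, -0.916, -0.402], [-1.0, -0.0, 0.001]]
wrist_force: [-0.2, -0.0, 0.6]
opening: 0.0857
```

Call:
move_arm([
  [[0, 0, 0], [0, 0, 0], 10],
  [[0, 0, 0], [0, 0, 0], 10],
  [[0, 0, 0], [0, 0, 0], 10],
  [[0, 0, 0], [0, 0, 0], 10],
  [[0, 0, 0], [0, 0, 0], 10],
  [[0, 0, 0], [0, 0, 0], 10],
  [[0, 0, 0], [0, 0, 0], 10],
])

```text
time_s: 9.7
position: [0.5673, 0.3141, 0.1764]
eef_rot: [[0.005, 0.401, -0.916], [0.007, -0.916, -0.401], [-1.0, -0.004, -0.007]]
wrist_force: [1.2, 6.9, -0.4]
opening: 0.0231
```

Call:
move_arm([
  [[0, -0.44, 0.28], [0, 0, 0], 10],
  [[0, -0.44, 0.28], [0, 0, 0], 10],
  [[0, -0.48, 0.2], [0, 0, 0], 10],
  [[0, -0.48, 0.2], [0, 0, 0], 10],
  [[0, -0.52, 0.03], [0, 0, 0], 10],
  [[0, -0.52, 0.03], [0, 0, 0], 10],
])

```text
time_s: 10.2
position: [0.5093, 0.3622, 0.1756]
eef_rot: [[-0.009, 0.401, -0.916], [-0.008, -0.916, -0.401], [-1.0, 0.004, 0.011]]
wrist_force: [-5.6, -7.9, 3.8]
opening: 0.023
```

Call:
move_arm([
  [[0, -0.5, -0.15], [0, 0, 0], 10],
  [[0, -0.5, -0.15], [0, 0, 0], 10],
  [[0, -0.36, -0.26], [0, 0, 0], 10],
  [[0, -0.36, -0.26], [0, 0, 0], 10],
  [[0, 0, 0], [0, 0, 0], 10],
  [[0, 0, 0], [0, 0, 0], 10],
])

```text
time_s: 10.7
position: [0.5137, 0.4142, 0.1755]
eef_rot: [[-0.002, 0.402, -0.915], [0.0, -0.915, -0.402], [-1.0, -0.001, 0.002]]
wrist_force: [-3.3, 0.2, 2.3]
opening: 0.0231
```

Call:
move_arm([
  [[0, 0, 0], [0, 0, 0], 100],
  [[0, 0, 0], [0, 0, 0], 100],
  [[0, 0, 0], [0, 0, 0], 100],
  [[0, 0, 0], [0, 0, 0], 100],
  [[-1, 0, 0], [0, 0, 0], 100],
  [[-1, 0, 0], [0, 0, 0], 100],
  [[-1, 0, 0], [0, 0, 0], 100],
  [[-1, 0, 0], [0, 0, 0], 100],
])

```text
time_s: 11.37
position: [0.5151, 0.4137, 0.2763]
eef_rot: [[0.0, 0.402, -0.916], [-0.0, -0.916, -0.402], [-1.0, 0.0, -0.0]]
wrist_force: [0.3, -0.3, -1.1]
opening: 0.0853
```

Call:
move_arm([
  [[0, 1, 0.3], [0, 0, 0], 100],
  [[0, 1, 0.3], [0, 0, 0], 100],
  [[0, 1, 0.3], [0, 0, 0], 100],
  [[0, 1, 0.3], [0, 0, 0], 100],
  [[0, 1, 0.3], [0, 0, 0], 100],
  [[0, 1, 0.3], [0, 0, 0], 100],
  [[0, 1, 0.3], [0, 0, 0], 100],
  [[0, 1, 0.3], [0, 0, 0], 100],
])

```text
time_s: 12.03
position: [0.5406, 0.2052, 0.2756]
eef_rot: [[0.001, 0.402, -0.916], [-0.0, -0.916, -0.402], [-1.0, 0.0, -0.001]]
wrist_force: [0.2, -0.4, 0.1]
opening: 0.0852
```

Call:
move_arm([
  [[0, 0, 0], [-1, 0, 0], 60],
  [[0, 0, 0], [-1, 0, 0], 60],
  [[0, 0, 0], [-1, 0, 0], 60],
  [[0, 0, 0], [-1, 0, 0], 60],
  [[0, 0, 0], [-1, 0, 0], 60],
  [[0, 0, 0], [-1, 0, 0], 60],
  [[0, 0, 0], [-1, 0, 0], 60],
  [[0, 0, 0], [-1, 0, 0], 60],
])

```text
time_s: 12.7
position: [0.5406, 0.2064, 0.2755]
eef_rot: [[0.001, 0.871, -0.491], [-0.0, -0.491, -0.871], [-1.0, 0.001, -0.0]]
wrist_force: [-0.0, 0.1, 0.9]
opening: 0.051
```

Call:
move_arm([
  [[0, 0, 0], [-1, 0, 0], 60],
  [[0, 0, 0], [-1, 0, 0], 60],
  [[0, 0, 0], [-1, 0, 0], 60],
  [[0, 0, 0], [-1, 0, 0], 60],
  [[0, 0, 0], [-1, 0, 0], 60],
  [[0, 0, 0], [-1, 0, 0], 60],
  [[0, 0, 0], [-1, 0, 0], 60],
  [[0, 0, 0], [-1, 0, 0], 60],
])

```text
time_s: 13.37
position: [0.5406, 0.2065, 0.2755]
eef_rot: [[0.001, 0.992, 0.126], [-0.0, 0.126, -0.992], [-1.0, 0.001, 0.0]]
wrist_force: [-0.7, -0.1, 0.5]
opening: 0.0514
```

```bash
python3 - <<'E'
from h import *
np.set_printoptions(precision=4,suppress=True)
s=arm.sense();print(s["time_s"],s["position"],s["eef_rot"],s["joint_pos"].round(1))
T=cam("top");S=cam("scene")
cv2.imwrite("pics/T1.png",T["frame"]);cv2.imwrite("pics/S1.png",S["frame"])
for n,c in(("top",T),("scene",S)):
    print(n)
    for q,z in(("mouth",.164),("lid_knob",.203),("stand_top",.028),("chute_lip",.003)):
        print(q,[(np.round(r["uv"],1),round(r["conf"],2),at(c,r["uv"],z)) for r in arm.tip_of(n,q)[:2]])
# yellow bars, blue stand in the two views
for c,r in((T,(236,230,300,278)),(S,(235,255,320,345))):
    b,g,rr=[c["frame"][r[1]:r[3],r[0]:r[2],i].astype(int) for i in range(3)]
    print("blue",[(x[0],x[1][4]) for x in blobs(c["frame"],(100,120,60),(125,255,255),r,100)])
a=np.hstack([cv2.resize(T["frame"][230:278,236:300],(400,300),interpolation=2),cv2.resize(S["frame"][250:340,225:345],(400,300),interpolation=2)])
b=np.hstack([cv2.resize(T["frame"][200:260,155:235],(400,300),interpolation=2),cv2.resize(T["frame"][225:288,324:408],(400,300),interpolation=2)])
cv2.imwrite("pics/i.png",np.vstack([a,b]))
E
```

```text
13.3667 [0.5406 0.2065 0.2755] [[ 0.0007  0.992   0.1264]
 [-0.      0.1264 -0.992 ]
 [-1.      0.0007  0.0001]] [ 9.8 22.7 84.4 -0.  72.8  2.6]
top
mouth [(array([196.6, 231.7]), 0.82, array([0.5691, 0.3001, 0.164 ]))]
lid_knob [(array([162.5, 247.2]), 0.97, array([0.5144, 0.4063, 0.203 ]))]
stand_top [(array([267.8, 251. ]), 0.63, array([0.5116, 0.063 , 0.028 ]))]
chute_lip [(array([336.4, 253.2]), 0.83, array([ 0.5011, -0.188 ,  0.003 ]))]
scene
mouth [(array([187.6, 294.8]), 0.84, array([0.5714, 0.3179, 0.164 ]))]
lid_knob [(array([164.3, 317.5]), 0.95, array([0.5141, 0.4063, 0.203 ]))]
stand_top [(array([281.5, 299.2]), 0.94, array([0.5072, 0.0727, 0.028 ]))]
chute_lip []
blue [(array([266.3, 250.8]), np.int64(481))]
blue [(array([280.3, 302. ]), np.int64(925))]
```

View pics/i.png

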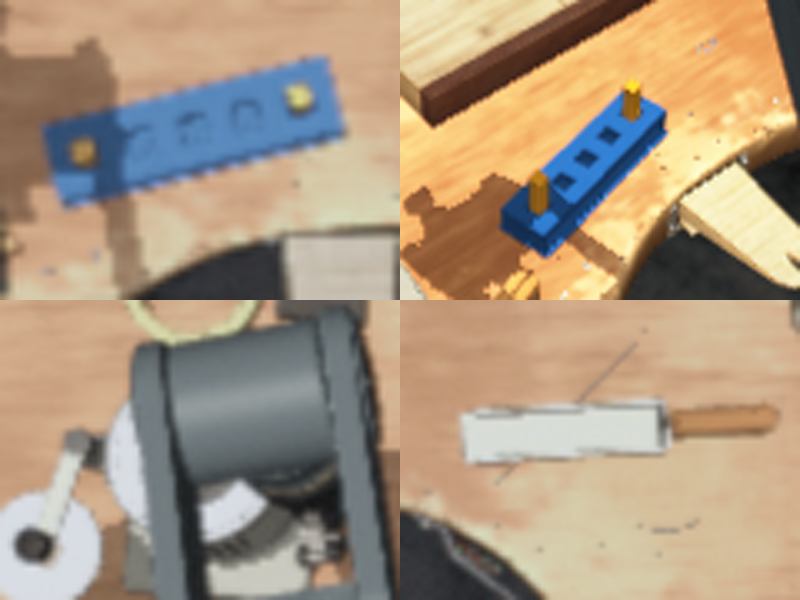

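Lid is now fully aside, with the knob at (.514,.406). Stand and chute haven't moved, and two bars are present. Next: bar A.

Call:
move_arm([
  [[0, 0, 0], [-0.58, 0, 0], 60],
  [[0, 0, 0], [-0.58, 0, 0], 60],
  [[0.7, -0.75, 0.84], [0, 0, 0], 60],
  [[0.7, -0.75, 0.84], [0, 0, 0], 60],
  [[0.7, -0.76, 0.83], [0, 0, 0], 60],
  [[1, 0, 0], [0, 0, 0], 60],
  [[1, 0, 0], [0, 0, 0], 60],
  [[1, 0, 0], [0, 0, 0], 60],
])

```text
time_s: 14.53
position: [0.4988, 0.1328, 0.1475]
eef_rot: [[0.002, 0.977, 0.213], [0.0, 0.213, -0.977], [-1.0, 0.002, 0.0]]
wrist_force: [-0.8, 0.7, -0.4]
opening: 0.051
```

Call:
move_arm([
  [[1, 0, 0], [0, 0, 0], 60],
  [[1, 0, 0], [0, 0, 0], 60],
  [[0.8, 0, 0], [0, 0, 0], 60],
  [[0.7, 0, 0], [0, 0, 0], 60],
  [[0.8, 0, 0], [0, 0, 0], 60],
  [[0, 0, 0], [0, 0, 0], 60],
])

```text
time_s: 15.03
position: [0.4965, 0.1331, 0.0375]
eef_rot: [[-0.006, 0.977, 0.214], [-0.0, 0.214, -0.977], [-1.0, -0.006, -0.001]]
wrist_force: [-0.4, 0.7, -0.3]
opening: 0.0516
```

Call:
move_arm([
  [[0.3, 0, 0], [0, 0, 0], 60],
  [[0.3, 0, 0], [0, 0, 0], 60],
  [[0, 0, 0], [0, 0, 0], 60],
])

```text
time_s: 15.28
position: [0.4986, 0.1333, 0.0251]
eef_rot: [[-0.0, 0.977, 0.214], [-0.0, 0.214, -0.977], [-1.0, -0.0, -0.0]]
wrist_force: [-0.8, 1.2, 0.1]
opening: 0.0514
```

```bash
python3 - <<'E'
from h import *
S=cam("scene")
f=lambda im:np.clip(255*(im.astype(float)/255)**.45,0,255).astype(np.uint8)
s=arm.sense();R=np.array(s["eef_rot"]);p=s["position"];print(p,s["wrist_force"],s["opening"])
im=cv2.resize(f(S["frame"])[240:340,210:330],None,fx=6,fy=6,interpolation=2)
for q,col in(((.009,.025,0),(0,0,255)),((.009,-.025,0),(0,255,0))):
    u=(proj(S,p+R@np.array(q))-[210,240])*6;cv2.circle(im,tuple(int(v) for v in u),5,col,1)
cv2.imwrite("pics/j.png",im)
E
```

```text
[0.49873227 0.133356   0.02555895] [-0.33628009 -0.10063142 -0.34270355] 0.05103781849068294
```

View pics/j.png

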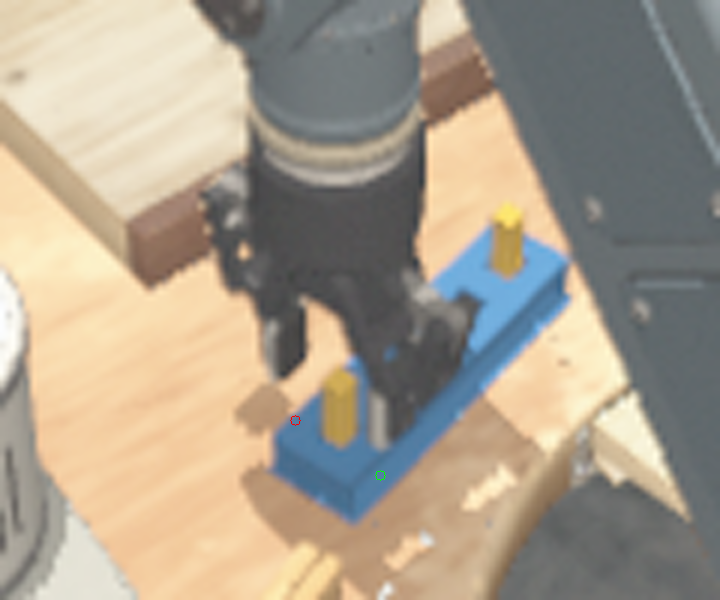

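The scene view shows the fingers either side of bar A (bar at (340,400), fingertips at (280,372) and (385,445)), about halfway up its free length. Closing now.

Call:
move_arm([
  [[0, 0, 0], [0, 0, 0], 5],
  [[0, 0, 0], [0, 0, 0], 5],
  [[0, 0, 0], [0, 0, 0], 5],
  [[0, 0, 0], [0, 0, 0], 5],
  [[0, 0, 0], [0, 0, 0], 5],
  [[0, 0, 0], [0, 0, 0], 5],
], grip_force=60)

```text
time_s: 15.83
position: [0.499, 0.1334, 0.0262]
eef_rot: [[0.001, 0.977, 0.214], [0.0, 0.214, -0.977], [-1.0, 0.001, 0.0]]
wrist_force: [-0.5, -0.1, 6.1]
opening: 0.0104
```

Call:
move_arm([
  [[-0.4, 0, 0], [0, 0, 0], 5],
  [[-0.6, 0, 0], [0, 0, 0], 5],
  [[-0.7, 0, 0], [0, 0, 0], 5],
  [[-0.8, 0, 0], [0, 0, 0], 5],
  [[-0.8, 0, 0], [0, 0, 0], 5],
  [[-0.8, 0, 0], [0, 0, 0], 5],
  [[-0.8, 0, 0], [0, 0, 0], 5],
  [[-0.8, 0, 0], [0, 0, 0], 5],
])

```text
time_s: 16.5
position: [0.4979, 0.1333, 0.1692]
eef_rot: [[-0.001, 0.977, 0.214], [0.0, 0.214, -0.977], [-1.0, -0.0, -0.0]]
wrist_force: [0.6, 0.4, -1.0]
opening: 0.0101
```

Bar A is lifted, and its lower end is 23 mm ahead of the reported TCP. I'll carry it to the chute, turning then tilting it.

Call:
move_arm([
  [[0, 0, 0], [0.77, 0, 0], 5],
  [[0, 0, 0], [0.77, 0, 0], 5],
  [[0, 0, 0], [0.77, 0, 0], 5],
  [[0, -0.02, 1], [0, 0, 0], 5],
  [[0, -0.02, 1], [0, 0, 0], 5],
  [[0, -0.02, 1], [0, 0, 0], 5],
  [[0, -0.02, 1], [0, 0, 0], 5],
  [[0, -0.02, 1], [0, 0, 0], 5],
])

```text
time_s: 17.17
position: [0.4993, 0.0074, 0.1682]
eef_rot: [[-0.0, 1.0, 0.031], [0.0, 0.031, -1.0], [-1.0, -0.0, -0.0]]
wrist_force: [0.5, 0.5, -0.8]
opening: 0.0103
```

Call:
move_arm([
  [[0, -0.02, 1], [0, 0, 0], 5],
  [[0, -0.02, 1], [0, 0, 0], 5],
  [[0, -0.02, 1], [0, 0, 0], 5],
  [[0, -0.02, 1], [0, 0, 0], 5],
  [[0, -0.02, 1], [0, 0, 0], 5],
  [[0, -0.02, 1], [0, 0, 0], 5],
  [[0, -0.02, 1], [0, 0, 0], 5],
  [[0, -0.02, 1], [0, 0, 0], 5],
])

```text
time_s: 17.83
position: [0.5016, -0.1927, 0.1682]
eef_rot: [[-0.0, 1.0, 0.031], [0.0, 0.031, -1.0], [-1.0, -0.0, -0.0]]
wrist_force: [-0.6, -0.0, -1.0]
opening: 0.0103
```

Call:
move_arm([
  [[0, -0.02, 1], [0, 0, 0], 5],
  [[0, -0.02, 1], [0, 0, 0], 5],
  [[0, -0.02, 1], [0, 0, 0], 5],
  [[0, -0.02, 1], [0, 0, 0], 5],
  [[0, -0.02, 0.7], [0, 0, 0], 5],
  [[0, 0, 0], [0, -1, 0], 5],
  [[0, 0, 0], [0, -1, 0], 5],
  [[0, 0, 0], [0, -1, 0], 5],
])

```text
time_s: 18.5
position: [0.5029, -0.3101, 0.1683]
eef_rot: [[0.008, 1.0, 0.028], [-0.241, 0.029, -0.97], [-0.971, 0.001, 0.241]]
wrist_force: [0.1, 0.2, -1.9]
opening: 0.0104
```

Call:
move_arm([
  [[0, 0, 0], [0, -1, 0], 5],
  [[0, 0, 0], [0, -1, 0], 5],
  [[0, 0, 0], [0, -1, 0], 5],
  [[0, 0, 0], [0, -1, 0], 5],
  [[0, 0, 0], [0, -1, 0], 5],
  [[0, 0, 0], [0, -1, 0], 5],
  [[0, 0, 0], [0, -1, 0], 5],
  [[0, 0, 0], [0, -1, 0], 5],
])

```text
time_s: 19.17
position: [0.5036, -0.3087, 0.1688]
eef_rot: [[0.026, 0.999, 0.018], [-0.773, 0.032, -0.634], [-0.634, 0.002, 0.773]]
wrist_force: [-0.7, -0.5, -1.5]
opening: 0.0104
```

```bash
python3 - <<'E'
from h import *
np.set_printoptions(precision=4,suppress=True)
s=arm.sense();R=np.array(s["eef_rot"]);p=s["position"];print(s["time_s"],p,R,s["joint_pos"].round(1),s["opening"])
T=cam("top");S=cam("scene")
f=lambda im:np.clip(255*(im.astype(float)/255)**.6,0,255).astype(np.uint8)
print("lip",[(np.round(r["uv"],1),round(r["conf"],2),at(T,r["uv"],.003)) for r in arm.tip_of("top","chute_lip")[:2]])
ims=[]
for c,(x,y,w,h) in((T,(310,220,105,75)),(S,(300,195,105,75))):
    im=cv2.resize(f(c["frame"])[y:y+h,x:x+w],(525,375),interpolation=2)
    for q,col in(((.0232,0,0),(0,0,255)),((-.037,0,0),(0,255,0))):
        u=(proj(c,p+R@np.array(q))-[x,y])*5;cv2.circle(im,tuple(int(v) for v in u),5,col,1)
    ims.append(im[:, :400] if 0 else im)
cv2.imwrite("pics/k.png",cv2.resize(np.hstack(ims),(800,286)))
E
```

```text
19.1667 [ 0.5036 -0.3087  0.1688] [[ 0.0261  0.9995  0.0185]
 [-0.7729  0.0319 -0.6337]
 [-0.634   0.0023  0.7734]] [-20.2  35.8 107.4 -78.4  47.   40.8] 0.010384065281888476
lip []
```

View pics/k.png

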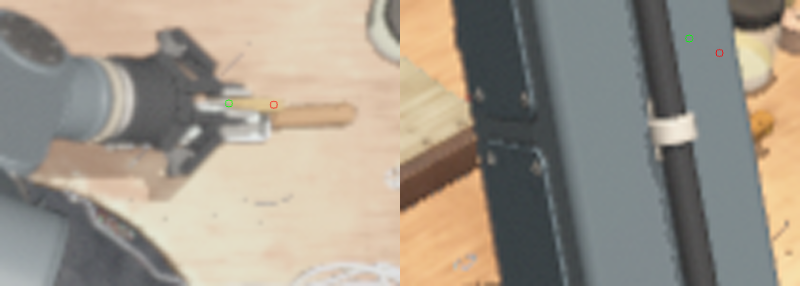

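Bar tip projects where it should, on the bar's end at (273,104) of the crop. Joint 4 is near its limit, so I'll ease the tilt to 40° and lower.

Call:
move_arm([
  [[0, 0, 0], [0, 0.73, 0], 5],
  [[0, 0, 0], [0, 0.73, 0], 5],
  [[0, 0, 0], [0, 0.74, 0], 5],
  [[0.83, -0.02, -0.68], [0, 0, 0], 5],
  [[0.83, -0.02, -0.68], [0, 0, 0], 5],
  [[0.83, -0.02, -0.68], [0, 0, 0], 5],
])

```text
time_s: 19.82
position: [0.5032, -0.3126, 0.0891]
eef_rot: [[0.023, 1.0, 0.018], [-0.648, 0.029, -0.761], [-0.762, 0.006, 0.648]]
wrist_force: [0.3, -0.6, -0.0]
opening: 0.0106
```

```bash
python3 - <<'E'
from h import *
np.set_printoptions(precision=4,suppress=True)
s=arm.sense();R=np.array(s["eef_rot"]);p=s["position"];print(s["time_s"],p,R,s["joint_pos"].round(1),s["opening"])
d=np.array([.502,-.311,.035])-p;print("units",R.T@d/.025)
E
```

```text
19.8167 [ 0.5032 -0.3126  0.0891] [[ 0.0231  0.9996  0.0182]
 [-0.6476  0.0288 -0.7614]
 [-0.7616  0.0058  0.648 ]] [-24.9  40.4 107.1 -74.4  36.9  37.6] 0.010568912500880281
units [ 1.6081 -0.0577 -1.4514]
```

Call:
move_arm([
  [[0.54, -0.02, -0.48], [0, 0, 0], 5],
  [[0.54, -0.02, -0.48], [0, 0, 0], 5],
  [[0.52, -0.02, -0.48], [0, 0, 0], 5],
  [[0, 0, 0], [0, 0, 0], 5],
  [[0, 0, 0], [0, 0, 0], 5],
])

```text
time_s: 20.23
position: [0.5026, -0.3096, 0.0357]
eef_rot: [[0.016, 1.0, 0.023], [-0.645, 0.027, -0.764], [-0.764, -0.003, 0.645]]
wrist_force: [-0.7, -0.5, -0.9]
opening: 0.0101
```

```bash
python3 - <<'E'
from h import *
np.set_printoptions(precision=4,suppress=True)
s=arm.sense();R=np.array(s["eef_rot"]);p=s["position"];print(s["time_s"],p,s["joint_pos"].round(1),s["opening"],s["wrist_force"])
T=cam("top")
f=lambda im:np.clip(255*(im.astype(float)/255)**.6,0,255).astype(np.uint8)
x,y,w,h=310,225,100,60
im=cv2.resize(f(T["frame"])[y:y+h,x:x+w],None,fx=7.5,fy=7.5,interpolation=2)
for q,col in(((.0232,0,0),(0,0,255)),((-.037,0,0),(0,255,0))):
    u=(proj(T,p+R@np.array(q))-[x,y])*7.5;cv2.circle(im,tuple(int(v) for v in u),5,col,1)
cv2.imwrite("pics/l.png",im)
E
```

```text
20.2333 [ 0.5026 -0.3096  0.0357] [-24.6  46.4 107.4 -81.8  35.9  47.2] 0.010149958561253083 [-0.6609 -0.5191 -0.8716]
```

View pics/l.png

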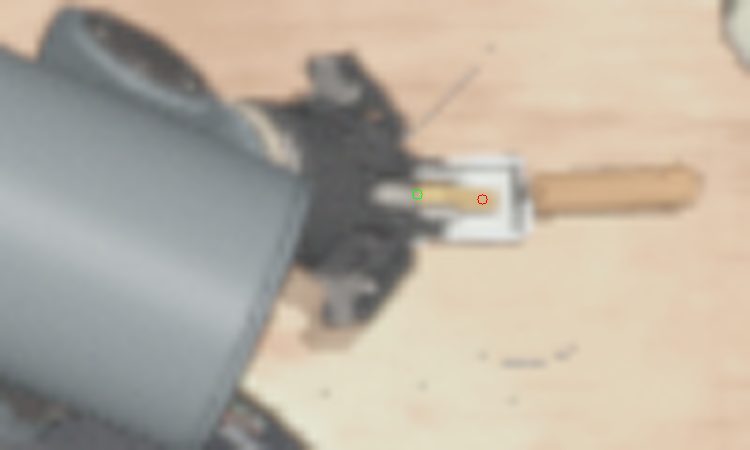

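Bar A hangs over the trough's rear half, centred between the walls (crop (460,197)). Releasing, then straight up.

Call:
move_arm([
  [[0, 0, 0], [0, 0, 0], 50],
  [[0, 0, 0], [0, 0, 0], 50],
  [[0, 0, 0], [0, 0, 0], 50],
  [[0, 0, 0], [0, 0, 0], 50],
  [[-0.5, 0, 0.4], [0, 0, 0], 50],
  [[-0.76, 0, 0.65], [0, 0, 0], 50],
  [[-0.76, 0, 0.65], [0, 0, 0], 50],
  [[-0.76, 0, 0.65], [0, 0, 0], 50],
])

```text
time_s: 20.95
position: [0.5023, -0.3084, 0.1273]
eef_rot: [[0.016, 1.0, 0.024], [-0.645, 0.029, -0.764], [-0.764, -0.004, 0.645]]
wrist_force: [0.3, -1.0, -0.3]
opening: 0.0423
```

Call:
move_arm([
  [[-0.76, 0, 0.65], [0, 0, 0], 50],
  [[-0.76, 0, 0.65], [0, 1, 0], 50],
  [[0, 0, 0], [0, 1, 0], 50],
  [[0, 0, 0], [0, 1, 0], 50],
  [[0, 0, 0], [0, 1, 0], 50],
  [[0, 0, 0], [0, 1, 0], 50],
  [[0, 0, 0], [0, 1, 0], 50],
  [[0, 0, 0], [0, 1, 0], 50],
])

```text
time_s: 21.62
position: [0.5022, -0.309, 0.1708]
eef_rot: [[0.001, 1.0, 0.027], [-0.159, 0.027, -0.987], [-0.987, -0.004, 0.159]]
wrist_force: [0.8, -0.4, 0.1]
opening: 0.0432
```

Call:
move_arm([
  [[0, 0, 0], [0, 1, 0], 60],
  [[0, 0, 0], [0, 0.8, 0], 60],
  [[0, 0, -1], [0, 0, 0], 60],
  [[0, 0, -1], [0, 0, 0], 60],
  [[0, 0, -1], [0, 0, 0], 60],
  [[0, 0, -1], [0, 0, 0], 60],
  [[0, 0, -1], [0, 0, 0], 60],
  [[0, 0, -1], [0, 0, 0], 60],
])

```text
time_s: 22.28
position: [0.4976, -0.1581, 0.1671]
eef_rot: [[-0.005, 1.0, 0.026], [-0.019, 0.026, -0.999], [-1.0, -0.005, 0.019]]
wrist_force: [-0.5, 0.3, -0.4]
opening: 0.0516
```

```bash
python3 - <<'E'
from h import *
np.set_printoptions(precision=4,suppress=True)
s=arm.sense();R=np.array(s["eef_rot"]);p=s["position"];print(s["time_s"],p,R,s["joint_pos"].round(1),s["opening"],s["wrist_force"])
T=cam("top");S=cam("scene")
cv2.imwrite("pics/T2.png",T["frame"]);cv2.imwrite("pics/S2.png",S["frame"])
print("chute yellow",blobs(T["frame"],(10,60,120),(30,255,255),(330,240,380,265),8),"trough",blobs(T["frame"],(0,0,150),(180,70,255),(325,235,390,270),80))
for r in((236,230,300,278),):print("blue",[(x[0],x[1]) for x in blobs(T["frame"],(100,120,60),(125,255,255),r,100)])
for r in((235,255,320,345),):print("blueS",[(x[0],x[1]) for x in blobs(S["frame"],(100,120,60),(125,255,255),r,100)])
print(np.abs(T["frame"][236:272,240:296].astype(int)-cv2.imread("pics/T1.png")[236:272,240:296]).mean(), np.abs(T["frame"][235:270,330:410].astype(int)-cv2.imread("pics/T1.png")[235:270,330:410]).mean())
E
```

```text
22.2833 [ 0.4976 -0.1581  0.1671] [[-0.005   0.9997  0.0259]
 [-0.0191  0.0258 -0.9995]
 [-0.9998 -0.0055  0.019 ]] [-29.2  25.9  99.5  -1.3  54.4 -29.9] 0.051633835118555314 [-0.4839  0.2722 -0.4191]
chute yellow [(array([371.9, 242.5]), array([364, 240,  16,   7,  84])), (array([367.6, 251.8]), array([360, 250,  16,   4,  44])), (array([368. , 261.1]), array([355, 257,  25,   8, 164])), (array([343.1, 261.2]), array([340, 259,   7,   6,  30]))] trough [(array([367.6, 258. ]), array([352, 245,  30,  25, 390]))]
blue [(array([265.6, 250.9]), array([244, 240,  46,  22, 514]))]
blueS [(array([279.3, 302.4]), array([256, 278,  49,  49, 993]))]
13.064814814814815 32.73773809523809
```

Bar A lies in the trough, at (367.6,251.8) in the top view. The stand hasn't moved. Now bar B.

Call:
move_arm([
  [[0, 0, 0], [-0.76, 0.12, 0], 60],
  [[0, 0, 0], [-0.76, 0.12, 0], 60],
  [[0, 0, 0], [-0.75, 0, 0], 60],
  [[0, 0.36, -0.9], [0, 0, 0], 60],
  [[0, 0.36, -0.9], [0, 0, 0], 60],
  [[0, 0.37, -0.9], [0, 0, 0], 60],
  [[0, 0.37, -0.9], [0, 0, 0], 60],
  [[0, 0.37, -0.9], [0, 0, 0], 60],
])

```text
time_s: 23.05
position: [0.5201, -0.0397, 0.167]
eef_rot: [[-0.006, 0.979, 0.205], [-0.001, 0.205, -0.979], [-1.0, -0.006, -0.001]]
wrist_force: [0.6, -0.5, -0.6]
opening: 0.0514
```

Call:
move_arm([
  [[0, 0.36, -0.91], [0, 0, 0], 60],
  [[0, 0.36, -0.91], [0, 0, 0], 60],
  [[1, 0, 0], [0, 0, 0], 60],
  [[1, 0, 0], [0, 0, 0], 60],
  [[0, 0, 0], [0, 0, 0], 60],
])

```text
time_s: 23.47
position: [0.5249, 0.0088, 0.1134]
eef_rot: [[-0.014, 0.978, 0.207], [0.001, 0.207, -0.978], [-1.0, -0.013, -0.004]]
wrist_force: [-0.8, -0.3, -0.0]
opening: 0.0516
```

```bash
python3 - <<'E'
from h import *
np.set_printoptions(precision=4,suppress=True)
s=arm.sense();R=np.array(s["eef_rot"]);p=s["position"];print(s["time_s"],p,R,s["joint_pos"].round(1),s["opening"])
print("units",R.T@(np.array([.526,.010,.0255])-p)/.025)
S=cam("scene");print("blueS",[(x[0],x[1]) for x in blobs(S["frame"],(100,120,60),(125,255,255),(235,255,320,345),100)])
E
```

```text
23.4667 [0.5249 0.0088 0.1134] [[-0.014   0.9782  0.207 ]
 [ 0.001   0.207  -0.9783]
 [-0.9999 -0.0135 -0.0038]] [-11.2  31.1 101.1  -0.1  48.6 -23. ] 0.05157207365496358
units [ 3.5167  0.1008 -0.0252]
blueS [(array([279.2, 302.5]), array([256, 279,  49,  48, 990]))]
```

Call:
move_arm([
  [[0.9, 0.05, 0], [0, 0, 0], 60],
  [[0.9, 0.05, 0], [0, 0, 0], 60],
  [[0.9, 0, 0], [0, 0, 0], 60],
  [[0.8, 0, 0], [0, 0, 0], 60],
  [[0, 0, 0], [0, 0, 0], 60],
  [[0, 0, 0], [0, 0, 0], 60],
])

```text
time_s: 24.02
position: [0.5299, 0.0081, 0.0295]
eef_rot: [[-0.007, 0.979, 0.205], [-0.0, 0.205, -0.979], [-1.0, -0.007, -0.001]]
wrist_force: [0.3, -0.1, 0.5]
opening: 0.0511
```

Call:
move_arm([
  [[0, 0, 0], [0, 0, 0], 5],
  [[0, 0, 0], [0, 0, 0], 5],
  [[0, 0, 0], [0, 0, 0], 5],
  [[0, 0, 0], [0, 0, 0], 5],
  [[0, 0, 0], [0, 0, 0], 5],
  [[0, 0, 0], [0, 0, 0], 5],
])

```text
time_s: 24.52
position: [0.5304, 0.0085, 0.0306]
eef_rot: [[-0.004, 0.978, 0.206], [-0.001, 0.206, -0.979], [-1.0, -0.004, -0.0]]
wrist_force: [-0.7, -0.6, 6.4]
opening: 0.0097
```

Call:
move_arm([
  [[-0.4, 0, 0], [0, 0, 0], 5],
  [[-0.6, 0, 0], [0, 0, 0], 5],
  [[-0.7, 0, 0], [0, 0, 0], 5],
  [[-0.8, 0, 0], [0, 0, 0], 5],
  [[-0.8, 0, 0], [0, 0, 0], 5],
  [[-0.8, 0, 0], [0, 0, 0], 5],
  [[-0.8, 0, 0], [0, 0, 0], 5],
  [[-0.8, 0, 0], [0, 0, 0], 5],
])

```text
time_s: 25.18
position: [0.53, 0.009, 0.1733]
eef_rot: [[-0.006, 0.979, 0.206], [-0.0, 0.206, -0.979], [-1.0, -0.006, -0.001]]
wrist_force: [0.7, 0.2, -0.6]
opening: 0.0101
```

```bash
python3 - <<'E'
from h import *
np.set_printoptions(precision=4,suppress=True)
s=arm.sense();R=np.array(s["eef_rot"]);p=s["position"];print(s["time_s"],p,R,s["joint_pos"].round(1),s["opening"])
T=cam("top");S=cam("scene")
print("bar",blobs(T["frame"],(10,60,120),(30,255,255),(345,240,382,265),8))
t=cv2.imread("pics/T2.png");print("chute diff",np.abs(T["frame"][235:270,330:410].astype(int)-t[235:270,330:410]).mean())
print("blueS",[(x[0],x[1]) for x in blobs(S["frame"],(100,120,60),(125,255,255),(235,255,320,345),100)])
print("lip",[(np.round(r["uv"],1),round(r["conf"],2),at(T,r["uv"],.003)) for r in arm.tip_of("top","chute_lip")[:2]])
cv2.imwrite("pics/m.png",np.hstack([cv2.resize(T["frame"][225:288,324:408],(400,300),interpolation=2),cv2.resize(S["frame"][240:315,235:335],(400,300),interpolation=2)]))
E
```

```text
25.1833 [0.53   0.009  0.1733] [[-0.0064  0.9785  0.2061]
 [-0.0001  0.2061 -0.9785]
 [-1.     -0.0063 -0.0012]] [-11.1  26.   97.7  -0.1  56.6 -22.9] 0.010133226654246161
bar [(array([363.6, 252. ]), array([345, 240,  37,  25, 497])), (array([367.4, 251.7]), array([360, 250,  16,   4,  45]))]
chute diff 29.4025
blueS [(array([280. , 301.5]), array([ 256,  277,   49,   50, 1042]))]
lip [(array([338.1, 256.8]), 0.92, array([ 0.4878, -0.1937,  0.003 ]))]
```

View pics/m.png

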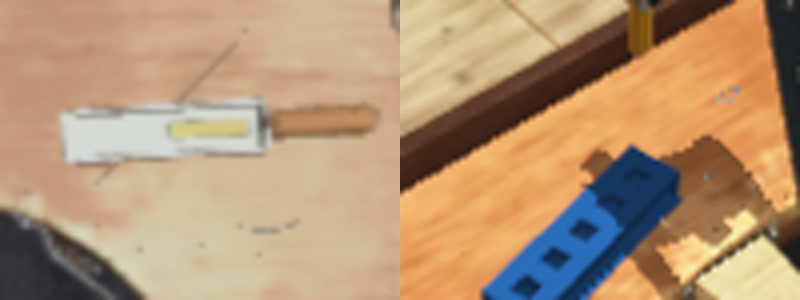

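Bar A lies straight in the rear half, its front end at about +2 mm in the bed frame. The stand is upright with bar B out. I'll lay B ahead of A.

Call:
move_arm([
  [[0, 0, 0], [0.74, 0, 0], 5],
  [[0, 0, 0], [0.74, 0, 0], 5],
  [[0, 0, 0], [0.74, 0, 0], 5],
  [[0, -0.15, 1], [0, 0, 0], 5],
  [[0, -0.15, 1], [0, 0, 0], 5],
  [[0, -0.15, 1], [0, 0, 0], 5],
  [[0, -0.15, 1], [0, 0, 0], 5],
  [[0, -0.15, 1], [0, 0, 0], 5],
])

```text
time_s: 26.0
position: [0.514, -0.1172, 0.1704]
eef_rot: [[-0.009, 1.0, 0.03], [0.001, 0.03, -1.0], [-1.0, -0.009, -0.002]]
wrist_force: [0.3, -0.6, -1.5]
opening: 0.0097
```

Call:
move_arm([
  [[0, -0.15, 1], [0, 0, 0], 5],
  [[0, -0.15, 1], [0, 0, 0], 5],
  [[0, -0.15, 1], [0, 0, 0], 5],
  [[0, -0.14, 1], [0, 0, 0], 5],
  [[0, -0.14, 1], [0, 0, 0], 5],
  [[0, 0, 0], [0, -1, 0], 5],
  [[0, 0, 0], [0, -1, 0], 5],
  [[0, 0, 0], [0, -1, 0], 5],
])

```text
time_s: 26.67
position: [0.4998, -0.2431, 0.1706]
eef_rot: [[-0.001, 1.0, 0.028], [-0.24, 0.027, -0.97], [-0.971, -0.008, 0.239]]
wrist_force: [0.5, -0.5, -0.9]
opening: 0.0101
```

Call:
move_arm([
  [[0, 0, 0], [0, -1, 0], 5],
  [[0, 0, 0], [0, -1, 0], 5],
  [[0, 0, 0], [0, -1, 0], 5],
  [[0, 0, 0], [0, -1, 0], 5],
  [[0.84, 0, -0.53], [0, 0, 0], 5],
  [[0.84, 0, -0.53], [0, 0, 0], 5],
  [[0.84, 0, -0.53], [0, 0, 0], 5],
  [[0, 0, 0], [0, 0, 0], 5],
])

```text
time_s: 27.33
position: [0.4968, -0.2401, 0.0918]
eef_rot: [[0.002, 0.999, 0.034], [-0.527, 0.03, -0.85], [-0.85, -0.016, 0.526]]
wrist_force: [-0.8, -0.2, -1.4]
opening: 0.01
```

```bash
python3 - <<'E'
from h import *
np.set_printoptions(precision=4,suppress=True)
s=arm.sense();R=np.array(s["eef_rot"]);p=s["position"];print(s["time_s"],p,R,s["joint_pos"].round(1),s["opening"])
print("units",R.T@(np.array([.5005,-.244,.035])-p)/.025)
E
```

```text
27.3333 [ 0.4968 -0.2401  0.0918] [[ 0.0018  0.9994  0.0341]
 [-0.5266  0.0299 -0.8496]
 [-0.8501 -0.0164  0.5264]] [-21.2  36.8 107.3 -55.1  36.7  22.4] 0.010048412391870376
units [ 2.0144  0.1822 -1.0571]
```

Call:
move_arm([
  [[0.67, 0.06, -0.35], [0, 0, 0], 5],
  [[0.67, 0.06, -0.35], [0, 0, 0], 5],
  [[0.67, 0.06, -0.35], [0, 0, 0], 5],
  [[0, 0, 0], [0, 0, 0], 5],
  [[0, 0, 0], [0, 0, 0], 5],
])

```text
time_s: 27.75
position: [0.504, -0.2464, 0.0405]
eef_rot: [[0.008, 1.0, 0.03], [-0.531, 0.03, -0.847], [-0.848, -0.009, 0.531]]
wrist_force: [-0.5, 0.2, -0.7]
opening: 0.0097
```

```bash
python3 - <<'E'
from h import *
np.set_printoptions(precision=4,suppress=True)
s=arm.sense();R=np.array(s["eef_rot"]);p=s["position"];print(s["time_s"],p,R,s["joint_pos"].round(1),s["opening"],s["wrist_force"])
print("units",R.T@(np.array([.5005,-.244,.035])-p)/.025)
T=cam("top")
f=lambda im:np.clip(255*(im.astype(float)/255)**.6,0,255).astype(np.uint8)
x,y,w,h=310,225,100,60
im=cv2.resize(f(T["frame"])[y:y+h,x:x+w],None,fx=5,fy=5,interpolation=2)
cv2.imwrite("pics/n.png",im)
E
```

```text
27.75 [ 0.504  -0.2464  0.0405] [[ 0.0082  0.9995  0.0298]
 [-0.5307  0.0296 -0.847 ]
 [-0.8475 -0.0089  0.5307]] [-21.5  42.8 107.4 -63.4  33.3  32.2] 0.009685692701923314 [-0.4871  0.2474 -0.6854]
units [ 0.135  -0.1346 -0.2009]
```

View pics/n.png

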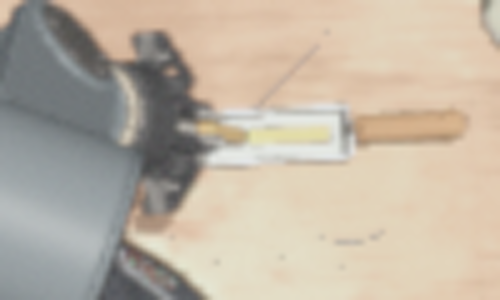

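Bar B's lower end is at crop (245,133), about 1 px ahead of A. I'll move 5 mm forward and a little down, then release.

Call:
move_arm([
  [[0.06, -0.1, -0.28], [0, 0, 0], 5],
  [[0, 0, 0], [0, 0, 0], 5],
  [[0, 0, 0], [0, 0, 0], 50],
  [[0, 0, 0], [0, 0, 0], 50],
  [[0, 0, 0], [0, 0, 0], 50],
  [[0, 0, 0], [0, 0, 0], 50],
  [[-0.45, 0, 0.27], [0, 0, 0], 50],
  [[-0.85, 0, 0.53], [0, 0, 0], 50],
])

```text
time_s: 28.47
position: [0.5007, -0.2405, 0.0722]
eef_rot: [[0.006, 0.999, 0.031], [-0.529, 0.03, -0.848], [-0.848, -0.011, 0.529]]
wrist_force: [0.4, -0.9, -0.1]
opening: 0.0427
```

Call:
move_arm([
  [[-0.85, 0, 0.53], [0, 0, 0], 50],
  [[-0.85, 0, 0.53], [0, 0, 0], 50],
  [[-0.85, 0, 0.53], [0, 1, 0], 50],
  [[0, 0, 0], [0, 1, 0], 50],
  [[0, 0, 0], [0, 1, 0], 50],
  [[0, 0, 0], [0, 1, 0], 50],
  [[0, 0, 0], [0, 1, 0], 50],
  [[0, 0, 0], [0, 1, 0], 50],
])

```text
time_s: 29.13
position: [0.5025, -0.2412, 0.1448]
eef_rot: [[-0.004, 1.0, 0.029], [-0.094, 0.029, -0.995], [-0.996, -0.007, 0.094]]
wrist_force: [-0.8, -1.0, -0.7]
opening: 0.0426
```

Call:
move_arm([
  [[0, 0, 0], [0, 1, 0], 60],
  [[0, -1, 0], [0, 0, 0], 60],
  [[0, -1, 0], [0, 0, 0], 60],
  [[0, -1, 0.5], [0, 0, 0], 60],
  [[0, 0, 1], [0, 0, 0], 60],
  [[0, 0, 1], [0, 0, 0], 60],
  [[0, 0, 1], [0, 0, 0], 60],
  [[0, 0, 1], [0, 0, 0], 60],
])

```text
time_s: 29.8
position: [0.4299, -0.3569, 0.1468]
eef_rot: [[-0.008, 1.0, 0.028], [-0.018, 0.028, -0.999], [-1.0, -0.008, 0.018]]
wrist_force: [-0.1, 0.6, 1.0]
opening: 0.0517
```

```bash
python3 - <<'E'
from h import *
np.set_printoptions(precision=4,suppress=True)
s=arm.sense();R=np.array(s["eef_rot"]);p=s["position"];print(s["time_s"],p,R,s["joint_pos"].round(1),s["opening"])
T=cam("top");cv2.imwrite("pics/T3.png",T["frame"])
print("lip",[(np.round(r["uv"],1),round(r["conf"],2),at(T,r["uv"],.003)) for r in arm.tip_of("top","chute_lip")[:2]])
cv2.imwrite("pics/o.png",cv2.resize(T["frame"][215:295,310:430],(720,480),interpolation=2))
E
```

```text
29.8 [ 0.4299 -0.3569  0.1468] [[-0.0079  0.9996  0.0279]
 [-0.0182  0.0277 -0.9994]
 [-0.9998 -0.0084  0.018 ]] [-50.6  29.9  95.6  -1.2  54.  -51.4] 0.05173909438839826
lip [(array([337.2, 254.6]), 0.86, array([ 0.4959, -0.1907,  0.003 ]))]
```

View pics/o.png

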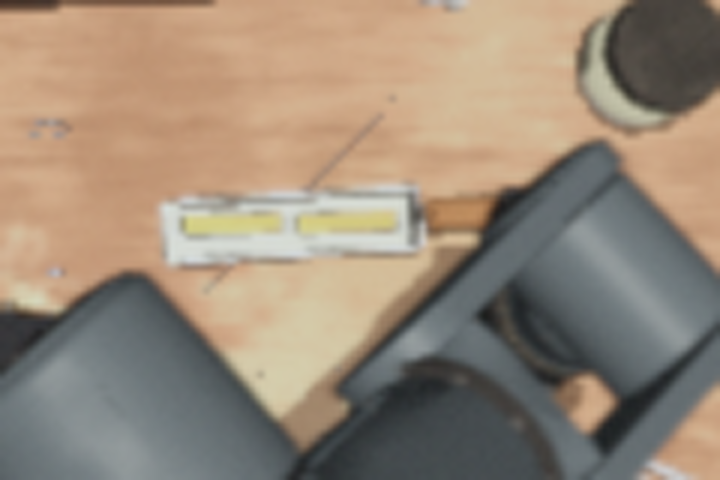

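Both bars lie in line in the trough: A at crop (347,221), B at (232,224), with the lip at 165. Now I'll grip the handle a little ahead of its middle.

Call:
move_arm([
  [[0, 0, 0.02], [0, 0.23, 0.1], 60],
  [[0, 1, 0.03], [0, 0, 0], 60],
  [[0, 1, 0.03], [0, 0, 0], 60],
  [[0, 0.98, 0.04], [0, 0, 0], 60],
  [[1, 0, 0], [0, 0, 0], 60],
  [[1, 0, 0], [0, 0, 0], 60],
  [[1, 0, 0], [0, 0, 0], 60],
  [[0, 0, 0], [0, 0, 0], 60],
])

```text
time_s: 30.57
position: [0.5017, -0.3523, 0.0667]
eef_rot: [[-0.008, 1.0, 0.029], [0.009, 0.029, -1.0], [-1.0, -0.008, -0.01]]
wrist_force: [-0.5, 0.9, -1.2]
opening: 0.0519
```

```bash
python3 - <<'E'
from h import *
np.set_printoptions(precision=4,suppress=True)
s=arm.sense();R=np.array(s["eef_rot"]);p=s["position"];print(s["time_s"],p,R,s["joint_pos"].round(1),s["opening"],s["wrist_force"])
print("units",R.T@(np.array([.5045,-.358,.022])-p)/.025)
T=cam("top");t=cv2.imread("pics/T3.png");print("chute diff",np.abs(T["frame"][244:262,336:378].astype(int)-t[244:262,336:378]).mean())
E
```

```text
30.5667 [ 0.5017 -0.3523  0.0667] [[-0.0084  0.9995  0.0291]
 [ 0.0095  0.0292 -0.9995]
 [-0.9999 -0.0081 -0.0097]] [-45.5  40.3  89.7   0.   50.7 -47.2] 0.05187589718680437 [-0.4668  0.9171 -1.1677]
units [1.7832 0.118  0.2503]
chute diff 65.73324514991182
```

Call:
move_arm([
  [[0.6, 0.06, 0.13], [0, 0, 0], 60],
  [[0.6, 0.06, 0.12], [0, 0, 0], 60],
  [[0.58, 0, 0], [0, 0, 0], 60],
  [[0, 0, 0], [0, 0, 0], 60],
])

```text
time_s: 30.95
position: [0.5072, -0.3618, 0.0262]
eef_rot: [[-0.002, 1.0, 0.028], [0.003, 0.028, -1.0], [-1.0, -0.002, -0.003]]
wrist_force: [0.3, -0.5, 0.3]
opening: 0.0512
```

```bash
python3 - <<'E'
from h import *
np.set_printoptions(precision=4,suppress=True)
s=arm.sense();R=np.array(s["eef_rot"]);p=s["position"];print(s["time_s"],p,R,s["opening"],s["wrist_force"])
for n in("top","scene"):
    c=cam(n);cv2.imwrite(f"pics/{n}4.png",c["frame"])
    for q in("chute_lip","chute_bed","bar_1_mid"):print(n,q,[(np.round(r["uv"],1),round(r["conf"],2),at(c,r["uv"],.005)) for r in arm.tip_of(n,q)[:3]])
    print(n,"tcp",proj(c,p))
    print("yellow",[(x[0],x[1]) for x in blobs(c["frame"],(20,90,120),(32,255,255),(320,200,420,290),12)])
E
```

```text
30.95 [ 0.5072 -0.3618  0.0262] [[-0.0024  0.9996  0.028 ]
 [ 0.0028  0.028  -0.9996]
 [-1.     -0.0023 -0.0029]] 0.05119066657226401 [ 0.282  -0.489   0.2985]
top chute_lip [(array([218. , 186.8]), 0.73, array([0.759 , 0.2471, 0.005 ]))]
top chute_bed []
top bar_1_mid []
top tcp [385.0043 250.0327]
yellow []
scene chute_lip [(array([161.8, 318.7]), 0.4, array([0.6734, 0.3574, 0.005 ])), (array([346.9, 267.8]), 0.38, array([ 0.493 , -0.1762,  0.005 ]))]
scene chute_bed []
scene bar_1_mid []
scene tcp [384.394  235.1232]
yellow []
```

Call:
move_arm([
  [[0.4, -0.08, -0.15], [0, 0, 0], 60],
  [[0.4, 0, 0], [0, 0, 0], 60],
  [[0, 0, 0], [0, 0, 0], 60],
  [[0, 0, 0], [0, 0, 0], 60],
])

```text
time_s: 31.68
position: [0.5055, -0.3588, 0.0062]
eef_rot: [[-0.002, 1.0, 0.028], [0.002, 0.028, -1.0], [-1.0, -0.002, -0.002]]
wrist_force: [-0.5, 1.0, 0.6]
opening: 0.0513
```

Call:
move_arm([
  [[0, 0, 0], [0, 0, 0], 10],
  [[0, 0, 0], [0, 0, 0], 10],
  [[0, 0, 0], [0, 0, 0], 10],
  [[0, 0, 0], [0, 0, 0], 10],
  [[0, 0, 0], [0, 0, 0], 10],
  [[0, 0, 0], [0, 0, 0], 10],
], grip_force=120)

```text
time_s: 32.18
position: [0.5061, -0.3595, 0.0077]
eef_rot: [[0.0, 1.0, 0.028], [-0.001, 0.028, -1.0], [-1.0, 0.0, 0.001]]
wrist_force: [-0.5, 0.9, 5.0]
opening: 0.0168
```

Call:
move_arm([
  [[-0.1, 0, 0], [0, 0, 0], 10],
  [[-0.3, 0, 0], [0, 0, 0], 10],
  [[-0.4, 0, 0], [0, 0, 0], 10],
  [[-0.4, 0, 0], [0, 0, 0], 10],
  [[-0.4, 0, 0], [0, 0, 0], 10],
  [[-0.4, 0, 0], [0, 0, 0], 10],
  [[-0.3, 0, 0], [0, 0, 0], 10],
  [[0, 0, 0], [0, 0, 0], 10],
])

```text
time_s: 32.85
position: [0.5071, -0.3603, 0.0668]
eef_rot: [[0.003, 1.0, 0.028], [-0.003, 0.028, -1.0], [-1.0, 0.003, 0.003]]
wrist_force: [0.5, -0.2, -4.4]
opening: 0.0168
```

```bash
python3 - <<'E'
from h import *
np.set_printoptions(precision=4,suppress=True)
s=arm.sense();R=np.array(s["eef_rot"]);p=s["position"];print(s["time_s"],p,R,s["opening"],s["wrist_force"],s["torque"],s["joint_pos"].round(1))
for n in("top","scene"):
    c=cam(n);cv2.imwrite(f"pics/{n}5.png",c["frame"])
    print(n,[(np.round(r["uv"],1),round(r["conf"],2)) for r in arm.tip_of(n,"chute_lip")[:3]],proj(c,p+np.array([-.006,.172,.05-.0])))
E
```

```text
32.85 [ 0.5071 -0.3603  0.0668] [[ 0.0026  0.9996  0.0279]
 [-0.0028  0.0279 -0.9996]
 [-1.      0.0025  0.0028]] 0.016797163406958037 [ 0.543  -0.2172 -4.3669] [-0.2541 -0.078  -0.0192] [-45.7  40.5  89.1  -0.   50.1 -47.3]
top [(array([370.5, 249.8]), 0.42)] [339.8006 250.264 ]
scene [(array([347.3, 253.3]), 0.46)] [351.7203 237.5007]
```

Chute is lifted with both bars. I'll measure the mouth now that the arm is clear of it, while lifting further with the spout slightly up.

Call:
move_arm([
  [[-0.4, 0, 0], [0, 0.3, 0], 10],
  [[-0.8, 0, 0], [0, 0.4, 0], 10],
  [[-0.8, 0, 0], [0, 0.3, 0], 10],
  [[-0.8, 0, 0], [0, 0, 0], 10],
  [[-0.8, 0, 0], [0, 0, 0], 10],
  [[-0.8, 0, 0], [0, 0, 0], 10],
  [[-0.8, 0, 0], [0, 0, 0], 10],
  [[-0.8, 0, 0], [0, 0, 0], 10],
])

```text
time_s: 33.72
position: [0.5057, -0.3684, 0.2139]
eef_rot: [[-0.004, 1.0, 0.028], [0.082, 0.028, -0.996], [-0.997, -0.002, -0.082]]
wrist_force: [0.3, 0.3, -4.0]
opening: 0.0166
```

Call:
move_arm([
  [[-0.4, 0, 0], [0.3, 0, 0], 10],
  [[0, 0, 0], [0.6, 0, 0], 10],
  [[0, 0, 0], [0.7, 0, 0], 10],
  [[0, 0, 0], [0.7, 0, 0], 10],
  [[0, 0, 0], [0.7, 0, 0], 10],
  [[0, 0, 0], [0.7, 0, 0], 10],
  [[0, 0, 0], [0.6, 0, 0], 10],
  [[0, 0, 0], [0.4, 0, 0], 10],
])

```text
time_s: 34.38
position: [0.5057, -0.369, 0.2225]
eef_rot: [[-0.005, 0.939, -0.344], [0.082, -0.343, -0.936], [-0.997, -0.033, -0.075]]
wrist_force: [0.8, -0.4, -3.1]
opening: 0.0168
```

```bash
python3 - <<'E'
from h import *
np.set_printoptions(precision=4,suppress=True)
s=arm.sense();R=np.array(s["eef_rot"]);p=s["position"];print(s["time_s"],p,R,s["opening"],s["wrist_force"],s["torque"],s["joint_pos"].round(1))
T=cam("top");S=cam("scene");cv2.imwrite("pics/T6.png",T["frame"]);cv2.imwrite("pics/S6.png",S["frame"])
for n,c,roi in(("top",T,(180,215,215,248)),("scene",S,(165,275,215,312))):
    print(n,"mouth",[(np.round(r["uv"],1),round(r["conf"],2),at(c,r["uv"],.164)) for r in arm.tip_of(n,"mouth")[:2]])
    print(n,"lip",[(np.round(r["uv"],1),round(r["conf"],2)) for r in arm.tip_of(n,"chute_lip")[:2]])
    for th in(60,90,120):
        g=cv2.cvtColor(c["frame"],cv2.COLOR_BGR2GRAY)
        print(th,[(x[0],x[1],at(c,x[0],.164).round(4)) for x in blobs(c["frame"],(0,0,0),(180,255,th),roi,60)])
    print("yellow",[(x[0],x[1]) for x in blobs(c["frame"],(18,80,120),(34,255,255),(320,180,430,290),12)])
E
```

```text
34.3833 [ 0.5057 -0.369   0.2225] [[-0.0047  0.9388 -0.3444]
 [ 0.0821 -0.3429 -0.9358]
 [-0.9966 -0.0327 -0.0754]] 0.016839651211680115 [ 0.7844 -0.3852 -3.1003] [-0.2813  0.0069  0.0373] [-47.9  31.   78.7   3.1  73.9 -28.7]
top mouth [(array([194.6, 230.9]), 0.94, array([0.572 , 0.3069, 0.164 ]))]
top lip [(array([349.4, 228. ]), 0.78)]
60 [(array([190.8, 228.6]), array([186, 223,  14,  15, 111]), array([0.5801, 0.3199, 0.164 ]))]
90 [(array([191.2, 228.9]), array([185, 222,  16,  17, 154]), array([0.5791, 0.3186, 0.164 ])), (array([211. , 238.4]), array([202, 225,  13,  23,  93]), array([0.5452, 0.251 , 0.164 ]))]
120 [(array([191.6, 229.1]), array([185, 222,  17,  18, 183]), array([0.5783, 0.3172, 0.164 ])), (array([210.4, 238.9]), array([201, 224,  14,  24, 128]), array([0.5436, 0.2531, 0.164 ]))]
yellow [(array([361.9, 231.3]), array([354, 228,  17,   8,  55])), (array([381.9, 238.6]), array([374, 235,  17,   8,  57]))]
scene mouth [(array([190.3, 296. ]), 0.81, array([0.564 , 0.3148, 0.164 ]))]
scene lip [(array([340.1, 197.1]), 0.62)]
60 [(array([188.2, 293.6]), array([177, 285,  24,  18, 334]), array([0.5738, 0.3148, 0.164 ]))]
90 [(array([178.4, 276.9]), array([168, 275,  28,   8, 105]), array([0.6372, 0.3052, 0.164 ])), (array([188.7, 294.3]), array([176, 284,  27,  21, 459]), array([0.5711, 0.315 , 0.164 ])), (array([210.6, 306.8]), array([202, 295,  13,  17,  78]), array([0.5052, 0.295 , 0.164 ]))]
120 [(array([178.7, 277.1]), array([168, 275,  29,   9, 117]), array([0.6361, 0.305 , 0.164 ])), (array([188.5, 294.3]), array([175, 284,  29,  22, 491]), array([0.5714, 0.3154, 0.164 ])), (array([210.4, 306.4]), array([201, 295,  14,  17,  92]), array([0.5065, 0.2947, 0.164 ]))]
yellow [(array([353. , 188.7]), array([348, 187,  11,   5,  31])), (array([425.4, 282.5]), array([420, 272,  10,  18,  65])), (array([338.9, 285.2]), array([335, 284,  10,   4,  23]))]
```

```bash
cat >> h.py <<'E'
def lip():
    s=arm.sense();R=np.array(s["eef_rot"]);p=np.array(s["position"])
    T=cam("top");S=cam("scene");a=arm.tip_of("top","chute_lip");b=arm.tip_of("scene","chute_lip")
    print("pred",(p+R@[.0047,0,-.175]).round(4),"t",round(s["time_s"],2),"p",p.round(4),"j",s["joint_pos"].round(1),"f",s["wrist_force"].round(1))
    for x in a[:2]:
        for y in b[:2]:
            q,e=tri((T,S),(x["uv"],y["uv"]));print("lip",q.round(4),e,round(x["conf"],2),round(y["conf"],2),"tool",(R.T@(q-p)).round(4))
    return T,S,p,R
E
python3 -c "
from h import *
T,S,p,R=lip()
print('bars top',[at(T,u,.228).round(3) for u in ((361.9,231.3),(381.9,238.6))])"
```

```text
pred [ 0.5657 -0.205   0.2319] t 34.68 p [ 0.5061 -0.3694  0.2234] j [-47.9  31.   78.7   3.1  73.9 -28.9] f [ 0.3 -0.7 -3.3]
bars top [array([ 0.551, -0.25 ,  0.228]), array([ 0.526, -0.314,  0.228])]
```

Call:
move_arm([
  [[0, -0.11, -0.3], [0, 0, 0], 10],
  [[0, -0.2, -0.55], [0, 0, 0], 10],
  [[0, -0.28, -0.75], [0, 0, 0], 10],
  [[0, -0.28, -0.75], [0, 0, 0], 10],
  [[0, -0.28, -0.75], [0, 0, 0], 10],
  [[0, -0.28, -0.75], [0, 0, 0], 10],
  [[0, -0.28, -0.75], [0, 0, 0], 10],
  [[0, -0.28, -0.75], [0, 0, 0], 10],
])

```text
time_s: 35.55
position: [0.5046, -0.2247, 0.2358]
eef_rot: [[-0.003, 0.94, -0.341], [0.081, -0.339, -0.937], [-0.997, -0.03, -0.075]]
wrist_force: [-0.1, 0.0, -2.5]
opening: 0.017
```

Call:
move_arm([
  [[0, -0.28, -0.75], [0, 0, 0], 10],
  [[0, -0.28, -0.75], [0, 0, 0], 10],
  [[0, -0.28, -0.75], [0, 0, 0], 10],
  [[0, -0.28, -0.75], [0, 0, 0], 10],
  [[0, -0.28, -0.75], [0, 0, 0], 10],
  [[0, -0.28, -0.75], [0, 0, 0], 10],
  [[0, -0.28, -0.75], [0, 0, 0], 10],
  [[0, -0.28, -0.75], [0, 0, 0], 10],
])

```text
time_s: 36.22
position: [0.5026, -0.0653, 0.2487]
eef_rot: [[-0.003, 0.94, -0.341], [0.081, -0.339, -0.937], [-0.997, -0.031, -0.075]]
wrist_force: [0.7, 0.5, -3.7]
opening: 0.0169
```

Call:
move_arm([
  [[0, -0.28, -0.75], [0, 0, 0], 10],
  [[0, -0.28, -0.75], [0, 0, 0], 10],
  [[0, -0.28, -0.75], [0, 0, 0], 10],
  [[0, -0.28, -0.75], [0, 0, 0], 10],
  [[0, -0.2, -0.5], [0, 0, 0], 10],
  [[0, -0.11, -0.3], [0, 0, 0], 10],
  [[0, -0.05, -0.15], [0, 0, 0], 10],
  [[0, 0, 0], [0, 0, 0], 10],
])

```text
time_s: 36.88
position: [0.5021, 0.0383, 0.257]
eef_rot: [[-0.003, 0.94, -0.34], [0.08, -0.339, -0.938], [-0.997, -0.03, -0.075]]
wrist_force: [-0.7, 0.0, -3.7]
opening: 0.017
```

```bash
python3 - <<'E'
from h import *
np.set_printoptions(precision=4,suppress=True)
T,S,p,R=lip();print(R)
cv2.imwrite("pics/T7.png",T["frame"]);cv2.imwrite("pics/S7.png",S["frame"])
for c,r in((T,(180,200,320,290)),(S,(180,200,330,340))):
    print("yellow",[(x[0],x[1]) for x in blobs(c["frame"],(20,90,130),(34,255,255),r,12)])
E
```

```text
pred [0.5615 0.2028 0.2654] t 36.88 p [0.5021 0.0383 0.257 ] j [-11.3  17.6  96.1   4.9  67.4   6.7] f [-0.7  0.  -3.7]
lip [0.563  0.1973 0.2571] [array([-1.1, -0.9]), array([1.8, 0.3])] 0.72 0.56 tool [ 0.0125  0.0035 -0.1697]
lip [0.5321 0.1676 0.2959] [array([7., 7.]), array([-12.9,  -2.8])] 0.72 0.19 tool [-0.0285 -0.0167 -0.1343]
[[-0.0029  0.9405 -0.3398]
 [ 0.0803 -0.3385 -0.9375]
 [-0.9968 -0.03   -0.0746]]
yellow [(array([236. , 232.8]), array([229, 230,  16,   7,  33])), (array([253.1, 239.2]), array([250, 237,   7,   5,  17]))]
yellow [(array([263.6, 206.4]), array([231, 200,  59,  19, 523])), (array([217. , 223.1]), array([181, 206,  67,  36, 770])), (array([263.4, 217.8]), array([262, 214,   4,   8,  12])), (array([282.8, 218.7]), array([281, 216,   5,   6,  13])), (array([272.8, 234.2]), array([262, 231,  23,   7,  75])), (array([245.7, 238.6]), array([234, 235,  25,   8,  81])), (array([219.1, 282.1]), array([209, 277,  22,  10, 147])), (array([287.1, 327.4]), array([277, 316,  19,  24, 175])), (array([257.5, 335.4]), array([254, 331,   8,   9,  19]))]
```

Both bars are still aboard in the top view, at (236,233) and (253,239). The measured lip is (.563,.197,.257). I'll move it to just short of the mouth.

Call:
move_arm([
  [[0.2, -0.1, -0.3], [0, 0, 0], 10],
  [[0.45, -0.17, -0.55], [0, 0, 0], 10],
  [[0.5, -0.19, -0.6], [0, 0, 0], 10],
  [[0.5, -0.19, -0.6], [0, 0, 0], 10],
  [[0.5, -0.19, -0.6], [0, 0, 0], 10],
  [[0.5, -0.16, -0.5], [0, 0, 0], 10],
  [[0.3, -0.1, -0.3], [0, 0, 0], 10],
  [[0.2, -0.05, -0.17], [0, 0, 0], 10],
])

```text
time_s: 37.75
position: [0.5056, 0.1391, 0.1846]
eef_rot: [[-0.005, 0.94, -0.341], [0.08, -0.339, -0.937], [-0.997, -0.032, -0.074]]
wrist_force: [-0.2, -0.6, -3.3]
opening: 0.017
```

```bash
python3 - <<'E'
from h import *
np.set_printoptions(precision=4,suppress=True)
T,S,p,R=lip();print(R)
cv2.imwrite("pics/T8.png",T["frame"]);cv2.imwrite("pics/S8.png",S["frame"])
for n,c in(("top",T),("scene",S)):
    print(n,[(k,np.round(r["uv"],1),round(r["conf"],2)) for k in("mouth","chute_lip") for r in arm.tip_of(n,k)[:2]])
a=cv2.resize(T["frame"][195:275,165:265],(400,320),interpolation=2);b=cv2.resize(S["frame"][235:335,140:265],(400,320),interpolation=2)
q=p+R@[.0125,0,-.172];m=np.array([.572,.313,.164])
for im,c,o,k in((a,T,(165,195),4),(b,S,(140,235),3.2)):
    for w,col in((q,(0,0,255)),(m,(0,255,0))):
        u=(proj(c,w)-o)*k;cv2.circle(im,tuple(int(v) for v in u),4,col,1)
cv2.imwrite("pics/p.png",np.hstack([a,b]))
E
```

```text
pred [0.5652 0.3035 0.1929] t 37.75 p [0.5056 0.1391 0.1846] j [ 0.3 24.3 98.8  5.5 57.2 17.2] f [-0.2 -0.6 -3.3]
lip [0.4785 0.229  0.2136] [array([18.9, 25.7]), array([-42.1, -15.1])] 0.74 0.66 tool [-0.0215 -0.0569 -0.0771]
lip [0.5723 0.3013 0.1686] [array([-0.7, -0.5]), array([1.2, 0.2])] 0.74 0.56 tool [ 0.0287  0.0082 -0.1735]
lip [0.5006 0.1079 0.0584] [array([4.1, 4.5]), array([-8. , -1.6])] 0.54 0.66 tool [0.1233 0.01   0.0404]
lip [0.5631 0.2024 0.1122] [array([-23.9, -14.2]), array([38., -1.])] 0.54 0.56 tool [ 0.077   0.0349 -0.0735]
[[-0.005   0.9401 -0.3409]
 [ 0.0805 -0.3394 -0.9372]
 [-0.9967 -0.0321 -0.0739]]
top [('mouth', array([193.7, 232.5]), 0.94), ('chute_lip', array([196.7, 231.1]), 0.74), ('chute_lip', array([250.9, 249. ]), 0.54)]
scene [('mouth', array([189.4, 292.6]), 0.6), ('chute_lip', array([281.2, 301.1]), 0.66), ('chute_lip', array([192. , 289.9]), 0.56)]
```

View pics/p.png

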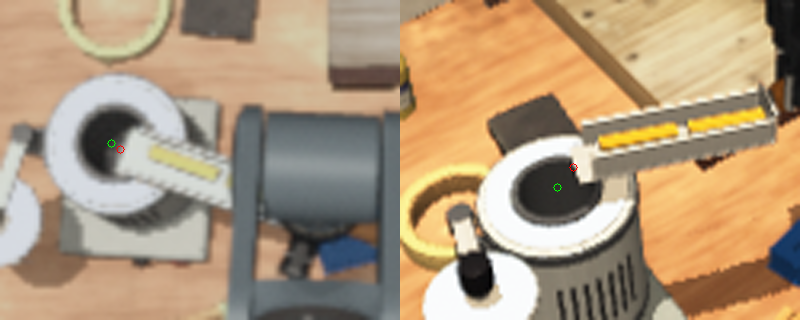

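The picture shows both bars aboard. The lip (red, scene (575,168)) is about 18 mm short of the mouth centre (green, (557,188)), and the chute axis points at the centre. I'll lower slightly, then tip about the lip.

Call:
move_arm([
  [[-0.28, 0, -0.03], [0, -0.5, 0], 10],
  [[-0.45, 0, -0.06], [0, -0.9, 0], 10],
  [[-0.35, 0, -0.07], [0, -0.9, 0], 10],
  [[0.2, 0, -0.03], [0, 0, 0], 10],
  [[0, 0, 0], [0, 0, 0], 10],
])

```text
time_s: 38.57
position: [0.5082, 0.1421, 0.2073]
eef_rot: [[-0.064, 0.94, -0.334], [-0.091, -0.339, -0.937], [-0.994, -0.03, 0.107]]
wrist_force: [-0.1, -0.3, -4.7]
opening: 0.0168
```

```bash
python3 - <<'E'
from h import *
np.set_printoptions(precision=4,suppress=True)
T,S,p,R=lip();print(R);q=p+R@[.0125,0,-.172];print("lip est",q)
for c,r in((T,(180,215,260,260)),(S,(185,250,275,300))):
    print("yellow",[(x[0],x[1]) for x in blobs(c["frame"],(20,90,130),(34,255,255),r,12)])
E
```

```text
pred [0.5663 0.3056 0.1839] t 38.57 p [0.5082 0.1421 0.2073] j [ 6.4 25.3 92.5 -5.2 66.5 28.3] f [-0.1 -0.3 -4.7]
lip [0.5619 0.3054 0.1894] [array([-0.1, -0.1]), array([0.3, 0. ])] 0.53 0.59 tool [-0.0005 -0.0043 -0.1728]
[[-0.0644  0.9405 -0.3337]
 [-0.0909 -0.3386 -0.9365]
 [-0.9938 -0.03    0.1073]]
lip est [0.5648 0.302  0.1765]
yellow []
yellow [(array([213.3, 275.8]), array([199, 271,  31,  11, 116])), (array([225.2, 286. ]), array([219, 284,  12,   5,  20])), (array([226. , 294.4]), array([224, 292,   5,   5,  14]))]
```

Call:
move_arm([
  [[-0.4, 0, 0.12], [0, -1, 0], 10],
  [[-0.55, 0, -0.06], [0, -1, 0], 10],
  [[-0.55, 0, -0.06], [0, -1, 0], 10],
  [[-0.55, 0, -0.06], [0, -1, 0], 10],
  [[-0.55, 0, -0.06], [0, -1, 0], 10],
  [[-0.55, 0, -0.06], [0, -1, 0], 10],
  [[-0.55, 0, -0.06], [0, -1, 0], 10],
  [[-0.55, 0, -0.06], [0, -1, 0], 10],
])

```text
time_s: 39.43
position: [0.5271, 0.1847, 0.3007]
eef_rot: [[-0.253, 0.94, -0.23], [-0.634, -0.341, -0.694], [-0.731, -0.03, 0.682]]
wrist_force: [1.1, -0.9, -1.6]
opening: 0.0169
```

```bash
python3 - <<'E'
from h import *
np.set_printoptions(precision=4,suppress=True)
T,S,p,R=lip();print(R);q=p+R@[.0125,0,-.172];print("lip est",q)
cv2.imwrite("pics/T9.png",T["frame"]);cv2.imwrite("pics/S9.png",S["frame"])
for c,r in((T,(180,215,260,260)),(S,(165,230,275,310))):
    print("yellow",[(x[0],x[1]) for x in blobs(c["frame"],(20,90,130),(34,255,255),r,8)])
E
```

```text
pred [0.5662 0.3032 0.1779] t 39.43 p [0.5271 0.1847 0.3007] j [ 23.5  37.7  66.7 -30.1 106.8  42.1] f [ 1.1 -0.9 -1.6]
lip [0.5765 0.2997 0.1509] [array([-0.5, -0.4]), array([0.8, 0.1])] 0.72 0.56 tool [ 0.024   0.0117 -0.1934]
lip [0.5717 0.3092 0.1634] [array([1.2, 0.9]), array([-2. , -0.3])] 0.36 0.56 tool [ 0.0101  0.0035 -0.1904]
[[-0.2533  0.9396 -0.2302]
 [-0.6339 -0.341  -0.6942]
 [-0.7308 -0.0299  0.682 ]]
lip est [0.5635 0.2962 0.1743]
yellow []
yellow [(array([246.7, 236.4]), array([239, 230,  16,  12,  63])), (array([219.5, 282. ]), array([210, 274,  21,  14, 153])), (array([165.8, 287.5]), array([165, 286,   3,   4,  10]))]
```

Call:
move_arm([
  [[-0.55, 0, -0.06], [0, -1, 0], 10],
  [[-0.55, 0, -0.06], [0, -1, 0], 10],
  [[0, 0, 0], [0, 0, 0], 10],
  [[0, 0, 0], [0, 0, 0], 10],
  [[0, 0, 0], [0, 0, 0], 10],
  [[0, 0, 0], [0, 0, 0], 10],
])

```text
time_s: 40.13
position: [0.5344, 0.2036, 0.318]
eef_rot: [[-0.286, 0.939, -0.188], [-0.735, -0.341, -0.586], [-0.615, -0.03, 0.788]]
wrist_force: [-0.3, -0.1, -1.7]
opening: 0.0165
```

```bash
python3 - <<'E'
from h import *
np.set_printoptions(precision=4,suppress=True)
T,S,p,R=lip();print(R);q=p+R@[.0125,0,-.172];print("lip est",q)
for c,r in((T,(180,215,215,250)),(S,(165,270,220,320))):
    print("yellow",[(x[0],x[1]) for x in blobs(c["frame"],(12,90,40),(36,255,255),r,4)])
fs=[]
for _ in range(5): cam("scene");fs.append(arm.sense()["wrist_force"])
print(np.mean(fs,0))
E
```

```text
pred [0.566  0.3027 0.1773] t 40.13 p [0.5344 0.2036 0.318 ] j [ 26.5  42.4  60.1 -36.1 116.   41. ] f [-0.3 -0.1 -1.7]
lip [0.5747 0.301  0.1664] [array([0.2, 0.2]), array([-0.4, -0.1])] 0.74 0.97 tool [ 0.0102  0.009  -0.1842]
[[-0.2864  0.9395 -0.1882]
 [-0.7347 -0.3414 -0.5863]
 [-0.615  -0.0296  0.7879]]
lip est [0.5632 0.2952 0.1748]
yellow [(array([210.6, 216.3]), array([208, 215,   6,   4,  19])), (array([211.8, 231.4]), array([209, 229,   6,   6,  27])), (array([194.5, 232.5]), array([194, 232,   2,   2,   4]))]
yellow [(array([167.2, 279.9]), array([165, 270,   8,  22, 101])), (array([215.6, 290. ]), array([207, 270,  13,  50, 330]))]
[ 0.0327 -0.2342 -1.9289]
```

Wrist load fell from 3.4 N to 1.9 N, the empty chute's weight, so both bars have slid out. I'll raise, untilt and look into the mouth.

Call:
move_arm([
  [[-0.6, -0.03, 0.79], [0, 0, 0], 10],
  [[-0.6, -0.03, 0.79], [0, 0, 0], 10],
  [[0, 0, 0], [0, 1, 0], 10],
  [[0, 0, 0], [0, 1, 0], 10],
  [[0, 0, 0], [0, 1, 0], 10],
  [[0, 0, 0], [0, 1, 0], 10],
  [[0, 0, 0], [0, 1, 0], 10],
  [[0, 0, 0], [0, 1, 0], 10],
])

```text
time_s: 41.25
position: [0.5343, 0.2045, 0.3674]
eef_rot: [[-0.165, 0.94, -0.298], [-0.379, -0.34, -0.861], [-0.91, -0.029, 0.413]]
wrist_force: [1.1, -0.7, -1.9]
opening: 0.017
```

Call:
move_arm([
  [[0, 0, 0.5], [0, 1, 0], 10],
  [[0, 0, 0.7], [0, 1, 0], 10],
  [[0, 0, 0.7], [0, 1, 0], 10],
  [[0, 0, 0.7], [0, 1, 0], 10],
  [[0, 0, 0.7], [0, 1, 0], 10],
  [[0, 0, 0.7], [0, 0.9, 0], 10],
  [[0, 0, 0.8], [0, 0, 0], 10],
  [[0, 0, 0.8], [0, 0, 0], 10],
])

```text
time_s: 41.92
position: [0.487, 0.0737, 0.3873]
eef_rot: [[-0.014, 0.939, -0.342], [0.049, -0.341, -0.939], [-0.999, -0.03, -0.041]]
wrist_force: [-0.3, 0.4, -2.0]
opening: 0.0166
```

```bash
python3 - <<'E'
from h import *
np.set_printoptions(precision=4,suppress=True)
T,S,p,R=lip();print(R)
cv2.imwrite("pics/T10.png",T["frame"]);cv2.imwrite("pics/S10.png",S["frame"])
for n,c,r,o in(("top",T,(180,215,215,250),"T6"),("scene",S,(165,275,220,320),"S6")):
    print(n,"yellow",[(x[0],x[1]) for x in blobs(c["frame"],(12,70,40),(36,255,255),r,2)])
    old=cv2.imread(f"pics/{o}.png")
    d=np.abs(c["frame"].astype(int)-old).sum(2)[r[1]:r[3],r[0]:r[2]]>60
    print("changed px",d.sum(),(np.argwhere(d).mean(0)[::-1]+r[:2]).round(1),(np.argwhere(d).min(0)[::-1]+r[:2]),(np.argwhere(d).max(0)[::-1]+r[:2]))
    print([(k,np.round(x["uv"],1),round(x["conf"],2)) for k in("bar_0_mid","bar_1_mid","mouth") for x in arm.tip_of(n,k)[:3]])
E
```

```text
pred [0.5468 0.2382 0.3898] t 41.92 p [0.487  0.0737 0.3873] j [-6.2 10.1 85.2  2.7 85.8 13.6] f [-0.3  0.4 -2. ]
lip [0.5451 0.2354 0.3854] [array([-1.4, -1.1]), array([2.4, 0.4])] 0.83 0.94 tool [ 0.009  -0.0006 -0.1716]
lip [0.5886 0.2845 0.1316] [array([-4.7, -3.5]), array([8.1, 0.8])] 0.83 0.57 tool [ 0.2642  0.0311 -0.2221]
[[-0.0139  0.9395 -0.3423]
 [ 0.0491 -0.3413 -0.9387]
 [-0.9987 -0.0299 -0.0413]]
top yellow [(array([181.3, 215.9]), array([180, 215,   5,   4,  11])), (array([209.7, 216.4]), array([204, 215,  11,   4,  38])), (array([194.5, 232.5]), array([190, 228,  10,  10,  51]))]
changed px 108 [205.8 231.8] [190 223] [214 239]
[('mouth', array([194. , 230.4]), 0.83)]
scene yellow [(array([167.4, 282. ]), array([165, 275,   8,  17,  85])), (array([213.6, 289.7]), array([195, 275,  25,  45, 361])), (array([165., 307.]), array([165, 306,   1,   3,   3]))]
changed px 1524 [194.5 296.6] [165 275] [219 319]
[('mouth', array([190.5, 292.5]), 0.84)]
```

Yellow shows only inside the mouth in the top view, (190–200, 228–238), and nothing sticks up in the scene view. So the bars are inside. Taking the chute back to its old spot.

Call:
move_arm([
  [[0, 0, 0], [-0.94, 0, 0], 10],
  [[0, 0, 0], [-0.94, 0, 0], 10],
  [[0, 0, 0], [-0.94, 0, 0], 10],
  [[0, 0, 0], [-0.94, 0, 0], 10],
  [[0, 0, 0], [-0.95, 0, 0], 10],
  [[0, 0, 0.5], [0, 0, 0], 10],
  [[0, 0, 0.9], [0, 0, 0], 10],
  [[0, 0, 0.9], [0, 0, 0], 10],
])

```text
time_s: 43.08
position: [0.4902, 0.0186, 0.3839]
eef_rot: [[-0.014, 0.999, 0.032], [0.05, 0.032, -0.998], [-0.999, -0.012, -0.051]]
wrist_force: [-0.0, 0.7, -1.6]
opening: 0.0169
```

Call:
move_arm([
  [[0.1, 0.02, 1], [0, 0, 0], 10],
  [[0.1, 0.02, 1], [0, 0, 0], 10],
  [[0.1, 0.02, 1], [0, 0, 0], 10],
  [[0.1, 0.02, 1], [0, 0, 0], 10],
  [[0.1, 0.02, 1], [0, 0, 0], 10],
  [[0.1, 0.02, 1], [0, 0, 0], 10],
  [[0.1, 0.02, 1], [0, 0, 0], 10],
  [[0.1, 0.02, 1], [0, 0, 0], 10],
])

```text
time_s: 43.75
position: [0.5, -0.1812, 0.3535]
eef_rot: [[-0.014, 0.999, 0.03], [0.05, 0.03, -0.998], [-0.999, -0.012, -0.051]]
wrist_force: [0.8, 0.4, -1.1]
opening: 0.017
```

Call:
move_arm([
  [[0.8, 0.02, 1], [0, 0, 0], 10],
  [[0.8, 0.02, 1], [0, 0, 0], 10],
  [[0.8, 0.02, 1], [0, 0, 0], 10],
  [[0.8, 0.02, 1], [0, 0, 0], 10],
  [[0.8, 0.02, 1], [0, 0, 0], 10],
  [[0.8, 0.02, 1], [0, 0, 0], 10],
  [[0.8, 0.02, 0.8], [0, 0, 0], 10],
  [[0.5, 0, 0], [0, 0, 0], 10],
])

```text
time_s: 44.42
position: [0.5061, -0.3462, 0.19]
eef_rot: [[-0.014, 1.0, 0.027], [0.049, 0.027, -0.998], [-0.999, -0.013, -0.049]]
wrist_force: [1.0, -1.3, -1.1]
opening: 0.017
```

```bash
python3 - <<'E'
from h import *
np.set_printoptions(precision=4,suppress=True)
T,S,p,R=lip();print(R)
E
```

```text
pred [ 0.5014 -0.1712  0.1939] t 44.42 p [ 0.5061 -0.3462  0.19  ] j [-45.5  31.7  83.3   1.5  67.6 -47.7] f [ 1.  -1.3 -1.1]
lip [ 0.5006 -0.1707  0.1922] [array([0., 0.]), array([-0.1, -0. ])] 0.88 0.4 tool [ 0.0064 -0.0007 -0.1755]
[[-0.0141  0.9995  0.0266]
 [ 0.0487  0.0272 -0.9984]
 [-0.9987 -0.0128 -0.049 ]]
```

Call:
move_arm([
  [[0.9, 0, 0], [0, -0.15, 0.16], 10],
  [[1, 0, 0], [0, -0.15, 0], 10],
  [[1, 0, 0], [0, 0, 0], 10],
  [[1, 0, 0], [0, 0, 0], 10],
  [[1, 0, 0], [0, 0, 0], 10],
  [[1, 0, 0], [0, 0, 0], 10],
  [[0.6, 0, 0], [0, 0, 0], 10],
  [[0.3, 0, 0], [0, 0, 0], 10],
])

```text
time_s: 45.28
position: [0.506, -0.3359, 0.0223]
eef_rot: [[-0.001, 1.0, 0.03], [0.027, 0.03, -0.999], [-1.0, 0.0, -0.027]]
wrist_force: [0.0, 0.1, -1.5]
opening: 0.0171
```

Call:
move_arm([
  [[0.1, 0, 0], [0, 0, 0], 10],
  [[0.1, 0, 0], [0, 0, 0], 10],
  [[0.05, 0, 0], [0, 0, 0], 10],
  [[0, 0, 0], [0, 0, 0], 10],
  [[0, 0, 0], [0, 0, 0], 10],
])

```text
time_s: 45.7
position: [0.5062, -0.3374, 0.0178]
eef_rot: [[0.001, 1.0, 0.029], [0.025, 0.029, -0.999], [-1.0, 0.002, -0.025]]
wrist_force: [-0.1, -0.7, -1.8]
opening: 0.0169
```

Call:
move_arm([
  [[0.12, 0, 0], [0, 0, 0], 10],
  [[0.12, 0, 0], [0, 0, 0], 10],
  [[0, 0, 0], [0, 0, 0], 10],
  [[0, 0, 0], [0, 0, 0], 10],
])

```text
time_s: 46.03
position: [0.5053, -0.3365, 0.0104]
eef_rot: [[-0.001, 1.0, 0.029], [0.027, 0.029, -0.999], [-1.0, 0.0, -0.027]]
wrist_force: [0.4, 0.3, -2.2]
opening: 0.0168
```

Call:
move_arm([
  [[0.1, 0, 0], [0, 0, 0], 10],
  [[0, 0, 0], [0, 0, 0], 10],
  [[0, 0, 0], [0, 0, 0], 10],
  [[0, 0, 0], [0, 0, 0], 10],
])

```text
time_s: 46.37
position: [0.5056, -0.3366, 0.0081]
eef_rot: [[-0.0, 1.0, 0.029], [0.027, 0.029, -0.999], [-1.0, 0.001, -0.027]]
wrist_force: [0.2, -0.4, -2.1]
opening: 0.0169
```

```bash
python3 -c "
from h import *
lip();print(np.mean([(cam('scene'),arm.sense()['wrist_force'])[1] for _ in range(4)],0),arm.sense()['torque'])"
```

```text
pred [ 0.5005 -0.1616  0.0081] t 46.37 p [ 0.5056 -0.3366  0.0081] j [-44.8  45.2  91.6   1.5  44.2 -47.5] f [ 0.2 -0.4 -2.1]
[-0.30085202  0.02613772 -1.6496921 ] [-0.09725579  0.04070839  0.03599588]
```

Call:
move_arm([
  [[0.1, 0, 0], [0, 0, 0], 10],
  [[0, 0, 0], [0, 0, 0], 10],
  [[0, 0, 0], [0, 0, 0], 10],
])

```text
time_s: 47.02
position: [0.5059, -0.337, 0.0071]
eef_rot: [[0.001, 1.0, 0.029], [0.026, 0.029, -0.999], [-1.0, 0.001, -0.026]]
wrist_force: [-0.7, 0.7, 5.7]
opening: 0.0167
```

Call:
move_arm([
  [[0.1, 0, 0], [0, 0, 0], 10],
  [[0, 0, 0], [0, 0, 0], 10],
  [[0, 0, 0], [0, 0, 0], 10],
])

```text
time_s: 47.27
position: [0.506, -0.3374, 0.0067]
eef_rot: [[0.001, 1.0, 0.029], [0.025, 0.029, -0.999], [-1.0, 0.002, -0.025]]
wrist_force: [-2.9, 0.8, 18.8]
opening: 0.0167
```

Call:
move_arm([
  [[-0.1, 0, 0], [0, 0, 0], 10],
  [[0, 0, 0], [0, 0, 0], 60],
  [[0, 0, 0], [0, 0, 0], 60],
  [[0, 0, 0], [0, 0, 0], 60],
  [[0, 0, 0], [0, 0, 0], 60],
  [[0, 0, 0], [0, 0, 0], 60],
  [[-0.5, 0, 0], [0, 0, 0], 60],
  [[-1, 0, 0], [0, 0, 0], 60],
], grip_force=20)

```text
time_s: 47.93
position: [0.5036, -0.3357, 0.0411]
eef_rot: [[-0.005, 1.0, 0.029], [0.032, 0.029, -0.999], [-0.999, -0.004, -0.032]]
wrist_force: [-0.4, 0.2, 0.3]
opening: 0.0514
```

Call:
move_arm([
  [[-1, 0, 0], [0, 0.33, 0], 60],
  [[-1, 0, 0], [0, 0, 0], 60],
  [[-1, 0, 0], [0, 0, 0], 60],
  [[-1, 0, 0], [0, 0, 0], 60],
  [[-1, 0, 0], [0, 0, 0], 60],
  [[-1, 0, 0], [0, 0, 0], 60],
  [[-1, 0, 0], [0, 0, 0], 60],
  [[-1, 0, 0], [0, 0, 0], 60],
])

```text
time_s: 48.6
position: [0.5054, -0.3472, 0.2451]
eef_rot: [[-0.001, 1.0, 0.029], [0.053, 0.029, -0.998], [-0.999, 0.001, -0.053]]
wrist_force: [-0.2, -0.5, 0.1]
opening: 0.0514
```

Call:
move_arm([
  [[-0.7, 0, 0], [0, -0.66, 0], 100],
  [[-0.7, 0, 0], [1, 0, 0], 100],
  [[0, 0, 0], [1, 0, 0], 100],
  [[0, 0, 0], [1, 0, 0], 100],
  [[0, 0, 0], [1, 0, 0], 100],
  [[0, 0, 0], [1, 0, 0], 100],
  [[0, 0, 0], [1, 0, 0], 100],
  [[0, 0, 0], [1, 0, 0], 100],
])

```text
time_s: 49.27
position: [0.5055, -0.3481, 0.2786]
eef_rot: [[0.001, 0.86, -0.51], [0.0, -0.51, -0.86], [-1.0, 0.001, -0.001]]
wrist_force: [-0.6, -0.5, 0.6]
opening: 0.0853
```

Call:
move_arm([
  [[0, 0, 0], [1, 0, 0], 100],
  [[0, 0, 0], [1, 0, 0], 100],
  [[0, 0, 0], [1, 0, 0], 100],
  [[0, 0, 0], [1, 0, 0], 100],
  [[0, 0, 0], [1, 0, 0], 100],
  [[0, 0, 0], [1, 0, 0], 100],
  [[0, 0, 0], [1, 0, 0], 100],
  [[0, 0, 0], [0.83, 0, 0], 100],
])

```text
time_s: 49.93
position: [0.5055, -0.3481, 0.2786]
eef_rot: [[0.001, 0.398, -0.917], [0.0, -0.917, -0.398], [-1.0, 0.0, -0.001]]
wrist_force: [-0.1, 0.2, 0.3]
opening: 0.0857
```

```bash
python3 - <<'E'
from h import *
np.set_printoptions(precision=4,suppress=True)
s=arm.sense();R=np.array(s["eef_rot"]);p=s["position"];print(s["time_s"],p,R,s["joint_pos"].round(1))
print("units",R.T@(np.array([.5145,.413,.28])-p)/.025)
E
```

```text
49.9333 [ 0.5055 -0.3481  0.2786] [[ 0.0007  0.3981 -0.9173]
 [ 0.0001 -0.9173 -0.3981]
 [-1.      0.0002 -0.0007]] [-45.   25.5  79.1   0.   75.3  21.5]
units [ -0.0518 -27.7829 -12.452 ]
```

Call:
move_arm([
  [[0, -0.99, -0.445], [0, 0, 0], 100],
  [[0, -0.99, -0.445], [0, 0, 0], 100],
  [[0, -0.99, -0.445], [0, 0, 0], 100],
  [[0, -0.99, -0.445], [0, 0, 0], 100],
  [[0, -0.99, -0.445], [0, 0, 0], 100],
  [[0, -0.99, -0.445], [0, 0, 0], 100],
  [[0, -0.99, -0.445], [0, 0, 0], 100],
  [[0, -0.99, -0.445], [0, 0, 0], 100],
])

```text
time_s: 50.6
position: [0.5073, -0.1299, 0.2787]
eef_rot: [[0.001, 0.401, -0.916], [0.0, -0.916, -0.401], [-1.0, 0.0, -0.001]]
wrist_force: [0.6, 0.8, -0.4]
opening: 0.0855
```

Call:
move_arm([
  [[0, -0.99, -0.445], [0, 0, 0], 100],
  [[0, -0.99, -0.445], [0, 0, 0], 100],
  [[0, -0.99, -0.445], [0, 0, 0], 100],
  [[0, -0.99, -0.445], [0, 0, 0], 100],
  [[0, -0.99, -0.445], [0, 0, 0], 100],
  [[0, -0.99, -0.445], [0, 0, 0], 100],
  [[0, -0.99, -0.445], [0, 0, 0], 100],
  [[0, -0.99, -0.445], [0, 0, 0], 100],
])

```text
time_s: 51.27
position: [0.5092, 0.0871, 0.2788]
eef_rot: [[0.001, 0.402, -0.916], [0.0, -0.916, -0.402], [-1.0, 0.0, -0.001]]
wrist_force: [0.3, -0.2, 0.0]
opening: 0.0851
```

```bash
python3 - <<'E'
from h import *
np.set_printoptions(precision=4,suppress=True)
s=arm.sense();R=np.array(s["eef_rot"]);p=s["position"];print(s["time_s"],p)
print("units",R.T@(np.array([.5145,.413,.28])-p)/.025)
for n in("top","scene"):
    c=cam(n);cv2.imwrite(f"pics/{n}11.png",c["frame"])
    for q,z in(("lid_knob",.203),("chute_lip",.003),("chute_bed",.003),("stand_top",.028)):print(n,q,[(np.round(r["uv"],1),round(r["conf"],2),at(c,r["uv"],z)) for r in arm.tip_of(n,q)[:1]])
    r=(180,215,215,250) if n=="top" else (165,275,206,310)
    print("yellow",[(x[0],x[1]) for x in blobs(c["frame"],(12,70,40),(36,255,255),r,3)])
E
```

```text
51.2667 [0.5092 0.0871 0.2788]
units [ -0.0456 -11.8533  -5.4266]
top lid_knob [(array([163.8, 249. ]), 0.76, array([0.5083, 0.4019, 0.203 ]))]
top chute_lip [(array([321.2, 255.2]), 0.81, array([ 0.4948, -0.1321,  0.003 ]))]
top chute_bed [(array([341. , 256.2]), 0.56, array([ 0.4898, -0.2044,  0.003 ]))]
top stand_top [(array([263.8, 249.7]), 0.8, array([0.5166, 0.0774, 0.028 ]))]
yellow [(array([181.3, 215.9]), array([180, 215,   5,   4,  11])), (array([209.7, 216.4]), array([204, 215,  11,   4,  38])), (array([194.4, 232.5]), array([190, 228,  10,  10,  50]))]
scene lid_knob [(array([161.4, 318. ]), 0.67, array([0.5168, 0.412 , 0.203 ]))]
scene chute_lip [(array([333.7, 276. ]), 0.47, array([ 0.495 , -0.1218,  0.003 ]))]
scene chute_bed [(array([354.4, 262.8]), 0.75, array([ 0.4949, -0.2117,  0.003 ]))]
scene stand_top [(array([281. , 299.4]), 0.93, array([0.5076, 0.0742, 0.028 ]))]
yellow [(array([167.5, 281.9]), array([165, 275,   8,  17,  86])), (array([201.2, 276.6]), array([195, 275,  11,   6,  40])), (array([165., 307.]), array([165, 306,   1,   3,   3]))]
```

Call:
move_arm([
  [[0, -0.99, -0.45], [0, 0, 0], 100],
  [[0, -0.99, -0.45], [0, 0, 0], 100],
  [[0, -0.99, -0.45], [0, 0, 0], 100],
  [[0, -0.99, -0.45], [0, 0, 0], 100],
  [[0, -0.99, -0.45], [0, 0, 0], 100],
  [[0, -0.99, -0.45], [0, 0, 0], 100],
  [[0, -0.99, -0.45], [0, 0, 0], 100],
  [[0, -0.99, -0.45], [0, 0, 0], 100],
])

```text
time_s: 52.43
position: [0.5129, 0.3039, 0.278]
eef_rot: [[0.0, 0.4, -0.916], [0.0, -0.916, -0.4], [-1.0, 0.0, -0.0]]
wrist_force: [0.3, -0.8, -1.3]
opening: 0.0853
```

Call:
move_arm([
  [[0, -0.99, -0.45], [0, 0, 0], 100],
  [[0, -0.99, -0.45], [0, 0, 0], 100],
  [[0, -0.99, -0.45], [0, 0, 0], 100],
  [[0, -0.92, -0.45], [0, 0, 0], 100],
  [[0.8, 0, 0], [0, 0, 0], 100],
  [[0.8, 0, 0], [0, 0, 0], 100],
  [[0.8, 0, 0], [0, 0, 0], 100],
  [[0, 0, 0], [0, 0, 0], 100],
])

```text
time_s: 53.1
position: [0.5125, 0.4084, 0.2132]
eef_rot: [[-0.008, 0.401, -0.916], [-0.005, -0.916, -0.401], [-1.0, 0.001, 0.009]]
wrist_force: [-1.3, -0.4, -0.5]
opening: 0.0855
```

Call:
move_arm([
  [[0.6, 0, 0], [0, 0, 0], 100],
  [[0.6, 0, 0], [0, 0, 0], 100],
  [[0.5, 0, 0], [0, 0, 0], 100],
  [[0, 0, 0], [0, 0, 0], 100],
])

```text
time_s: 53.43
position: [0.514, 0.409, 0.1737]
eef_rot: [[-0.003, 0.401, -0.916], [-0.002, -0.916, -0.401], [-1.0, 0.0, 0.004]]
wrist_force: [-0.2, 0.1, -0.4]
opening: 0.0854
```

Call:
move_arm([
  [[0, 0, 0], [0, 0, 0], 10],
  [[0, 0, 0], [0, 0, 0], 10],
  [[0, 0, 0], [0, 0, 0], 10],
  [[0, 0, 0], [0, 0, 0], 10],
  [[0, 0, 0], [0, 0, 0], 10],
  [[0, 0, 0], [0, 0, 0], 10],
  [[0, 0, 0], [0, 0, 0], 10],
], grip_force=20)

```text
time_s: 54.02
position: [0.514, 0.4112, 0.1766]
eef_rot: [[-0.0, 0.402, -0.916], [0.002, -0.916, -0.402], [-1.0, -0.002, -0.0]]
wrist_force: [-4.7, 2.1, 5.5]
opening: 0.0228
```

Call:
move_arm([
  [[0, 0.36, 0.26], [0, 0, 0], 10],
  [[0, 0.36, 0.26], [0, 0, 0], 10],
  [[0, 0.5, 0.15], [0, 0, 0], 10],
  [[0, 0.5, 0.15], [0, 0, 0], 10],
  [[0, 0.52, -0.03], [0, 0, 0], 10],
  [[0, 0.52, -0.03], [0, 0, 0], 10],
])

```text
time_s: 54.52
position: [0.5229, 0.3399, 0.1761]
eef_rot: [[-0.002, 0.404, -0.915], [0.001, -0.915, -0.404], [-1.0, -0.002, 0.002]]
wrist_force: [-5.1, 3.1, 5.2]
opening: 0.0233
```

Call:
move_arm([
  [[0, 0.48, -0.2], [0, 0, 0], 10],
  [[0, 0.48, -0.2], [0, 0, 0], 10],
  [[0, 0.38, -0.35], [0, 0, 0], 10],
  [[0, 0.38, -0.35], [0, 0, 0], 10],
  [[0, 0.07, -0.1], [0, 0, 0], 10],
  [[0, 0, 0], [0, 0, 0], 10],
])

```text
time_s: 55.02
position: [0.5695, 0.3122, 0.1758]
eef_rot: [[-0.003, 0.401, -0.916], [0.003, -0.916, -0.401], [-1.0, -0.004, 0.001]]
wrist_force: [-5.3, 5.4, 4.0]
opening: 0.0229
```

Call:
move_arm([
  [[0, 0.1, -0.15], [0, 0, 0], 10],
  [[0, 0, 0], [0, 0, 0], 10],
  [[0, 0, 0], [0, 0, 0], 10],
])

```text
time_s: 55.27
position: [0.5693, 0.3122, 0.1758]
eef_rot: [[-0.011, 0.402, -0.915], [0.003, -0.916, -0.402], [-1.0, -0.007, 0.008]]
wrist_force: [-13.1, 6.5, 9.0]
opening: 0.0229
```

Call:
move_arm([
  [[0, 0.1, -0.15], [0, 0, 0], 10],
  [[0, 0, 0], [0, 0, 0], 10],
  [[0, 0, 0], [0, 0, 0], 10],
])

```text
time_s: 55.52
position: [0.5696, 0.3123, 0.1756]
eef_rot: [[-0.019, 0.402, -0.915], [0.004, -0.915, -0.402], [-1.0, -0.011, 0.016]]
wrist_force: [-20.6, 7.7, 11.8]
opening: 0.0229
```

Call:
move_arm([
  [[0, -0.15, 0.22], [0, 0, 0], 10],
  [[0, 0, 0], [0, 0, 0], 100],
  [[0, 0, 0], [0, 0, 0], 100],
  [[0, 0, 0], [0, 0, 0], 100],
  [[0, 0, 0], [0, 0, 0], 100],
  [[0, 0, 0], [0, 0, 0], 100],
  [[-0.6, 0, 0], [0, 0, 0], 100],
  [[-1, 0, 0], [0, 0, 0], 100],
])

```text
time_s: 56.18
position: [0.5713, 0.3089, 0.2125]
eef_rot: [[-0.006, 0.401, -0.916], [-0.003, -0.916, -0.401], [-1.0, -0.0, 0.007]]
wrist_force: [-0.2, 0.8, -0.7]
opening: 0.0854
```

Call:
move_arm([
  [[-1, 0, 0], [0, 0, 0], 100],
  [[-1, 0, 0], [0, 0, 0], 100],
  [[-0.5, 1, 0.5], [0, 0, 0], 100],
  [[0, 1, 0.5], [0, 0, 0], 100],
  [[0, 1, 0.5], [0, 0, 0], 100],
  [[0, 1, 0.5], [0, 0, 0], 100],
  [[0, 1, 0.5], [0, 0, 0], 100],
  [[0, 1, 0.5], [0, 0, 0], 100],
])

```text
time_s: 56.85
position: [0.5646, 0.141, 0.2781]
eef_rot: [[0.001, 0.401, -0.916], [-0.0, -0.916, -0.401], [-1.0, 0.001, -0.001]]
wrist_force: [0.2, 0.5, -0.0]
opening: 0.0853
```

Call:
move_arm([
  [[0, 1, 0.5], [0, 0, 0], 100],
  [[0, 1, 0.5], [0, 0, 0], 100],
  [[0, 1, 0.5], [0, 0, 0], 100],
  [[0, 1, 0.5], [0, 0, 0], 100],
  [[0, 0, 0], [0, 0, 0], 100],
  [[0, 0, 0], [0, 0, 0], 100],
])

```text
time_s: 57.35
position: [0.5591, 0.0294, 0.278]
eef_rot: [[0.001, 0.398, -0.917], [0.0, -0.917, -0.398], [-1.0, 0.0, -0.001]]
wrist_force: [-0.3, -0.0, -0.1]
opening: 0.0854
```

```bash
python3 - <<'E'
from h import *
np.set_printoptions(precision=4,suppress=True)
s=arm.sense();print(s["time_s"],s["position"],s["wrist_force"])
T0=cv2.imread("pics/top0.png");S0=cv2.imread("pics/scene0.png")
for n,o in(("top",T0),("scene",S0)):
    c=cam(n);cv2.imwrite(f"pics/{n}12.png",c["frame"])
    for q,z in(("lid_knob",.203),("chute_grip",.031),("chute_lip",.003),("chute_bed",.003),("stand_top",.028)):print(n,q,[(np.round(r["uv"],1),round(r["conf"],2),at(c,r["uv"],z)) for r in arm.tip_of(n,q)[:1]])
    r=(155,205,215,260) if n=="top" else (150,268,215,320)
    d=np.abs(c["frame"].astype(int)-o).sum(2)[r[1]:r[3],r[0]:r[2]];print("lid region diff vs start: mean",d.mean(),"n>90",(d>90).sum())
    kr=(180,215,210,250) if n=="top" else (175,272,205,300)
    print("knob",[(x[0],x[1]) for x in blobs(c["frame"],(0,0,0),(180,255,85),kr)])
    print("yellow",[(x[0],x[1]) for x in blobs(c["frame"],(18,110,120),(34,255,255),(180,215,380,270) if n=="top" else (180,230,380,320),12)])
E
```

```text
57.35 [0.5591 0.0294 0.278 ] [-0.3069 -0.0034 -0.0927]
top lid_knob [(array([193.8, 229.2]), 0.75, array([0.5724, 0.303 , 0.203 ]))]
top chute_grip [(array([372.5, 258.6]), 0.95, array([ 0.4767, -0.3143,  0.031 ]))]
top chute_lip [(array([317.7, 255.6]), 0.77, array([ 0.4936, -0.1192,  0.003 ]))]
top chute_bed [(array([341.2, 257.5]), 0.63, array([ 0.485, -0.205,  0.003]))]
top stand_top [(array([263.9, 249.4]), 0.57, array([0.5177, 0.0771, 0.028 ]))]
lid region diff vs start: mean 14.620303030303031 n>90 125
knob [(array([191.2, 228.8]), array([189, 226,   6,   6,  28])), (array([201.4, 247.4]), array([192, 241,  18,   9,  29]))]
yellow []
scene lid_knob [(array([186.9, 279.6]), 0.92, array([0.5814, 0.309 , 0.203 ]))]
scene chute_grip []
scene chute_lip [(array([334.4, 276. ]), 0.59, array([ 0.4937, -0.1234,  0.003 ]))]
scene chute_bed []
scene stand_top [(array([281.5, 299.3]), 0.88, array([0.507 , 0.0729, 0.028 ]))]
lid region diff vs start: mean 94.05857988165681 n>90 706
knob [(array([186.6, 279.2]), array([177, 272,  18,  18, 174])), (array([176.4, 278.6]), array([175, 277,   4,   4,  11]))]
yellow [(array([196.6, 234.4]), array([190, 231,  14,   9,  22])), (array([234.8, 231. ]), array([232, 230,   6,   3,  13])), (array([253.7, 235.5]), array([247, 230,  18,  13,  33])), (array([214.2, 276.8]), array([205, 270,  20,  13, 101])), (array([225.1, 290.2]), array([212, 282,  27,  18, 174])), (array([325.5, 290.6]), array([322, 289,   8,   5,  17])), (array([304.9, 299.2]), array([300, 294,  11,  12,  28])), (array([284. , 318.2]), array([282, 317,   5,   3,  13]))]
```

```bash
python3 - <<'E'
from h import *
np.set_printoptions(precision=4,suppress=True)
T=cam("top");S=cam("scene")
print("knob",tri((T,S),((191.2,228.8),(186.8,279.5))),at(T,(191.2,228.8),.214),"mouth cam",at(T,(193.5,231),.164))
for q in("chute_lip","stand_top","chute_bed"):
    for x in arm.tip_of("top",q)[:1]:
        for y in arm.tip_of("scene",q)[:1]:print(q,tri((T,S),(x["uv"],y["uv"])))
b=blobs(T["frame"],(0,0,165),(180,60,255),(305,240,375,272),60);print("trough",b)
print(arm.sense()["time_s"])
E
```

```text
knob (array([0.5736, 0.3113, 0.2111]), [array([-0.3, -0.2]), array([0.6, 0.1])]) [0.5724 0.3098 0.214 ] mouth cam [0.5717 0.3107 0.164 ]
chute_lip (array([ 0.4962, -0.1276, -0.0114]), [array([-0.7, -0.8]), array([1.3, 0.2])])
stand_top (array([0.5211, 0.0652, 0.0164]), [array([1.2, 1.2]), array([-2.1, -0.4])])
trough [(array([340.4, 259.8]), array([312, 251,  59,  21, 551]))]
58.35
```

```bash
python3 -c "
from h import *
print(arm.finish_job())"
```

```text
the job is handed in; nothing more can be done
None
```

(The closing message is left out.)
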